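Pack the last queen cage and shut the carrier

ROBOT

A 7-joint arm with a two-finger parallel gripper is mounted at the origin on the work surface. World frame = base frame: x ahead of the robot, y to its left, z up, the work surface at z = 0. Lengths are in m, angles in rad, forces in N, time in s.
With the tool pointing down it reaches from about 0.425 to 0.925 m from the base axis. Payload 6.8 kg.
Tool frame: the origin (TCP) lies at the very end of the fingers, on their centre line; the grasp point (between the pads) lies behind it (robot.grip_point_offset is the x of the grasp point in the tool frame, in m); x points along the fingers, z is the direction in which the jaws open and shut, and the axes are right-handed (so a half turn about x gives the same grasp; the last joint's range is limited). The gripper opens to 88 mm and grips with 3 to 60 N. Pads are 20 mm wide; open, the fingers measure 115 mm over their backs; the gripper's body (75 mm by 178 mm) begins 61 mm behind the grasp point.
Start: joints at [0.997, 0.477, 0.022, 1.555, -0.011, 1.109, -0.083], TCP at [0.303, -0.603, 0.223] pointing down, gripper open.
Joint ranges: [-2.96, 2.96], [-0.34, 2.1], [-1.41, 1.46], [0.24, 2.44], [-1.37, 4.51], [0.17, 1.92], [-2.96, 2.96]. Speed limits (rad/s): [2.39, 2.39, 3.14, 3.14, 3.14, 3.14, 3.14].

INTERFACE

Orientations are given as a unit quaternion [w, x, y, z].
In Python, from workcell import robot, read_camera, job_done gives the robot as it stands. The module is installed in compiled form; this text tells all that it offers.
- The arm moves only by the tool drive_tool, never from a script. Its argument "targets" is text: rows parted by semicolons, each of 5 numbers parted by spaces: the shift along the tool's x, y, z in mm, then the turn about the tool's x in rad, then the opening, from 0 (shut) to 1 (fully open). In form: x y z roll claw; .... A call has 1 to 8 rows; each row shifts and turns the commanded pose from where the row before left it, along the tool's axes as they then stand; what a row does not reach is not made up. A row lasts 1/12 s, in which the tool goes at most 41.7 mm and 7.16 degrees, less where a joint would pass 70% of its speed; a pose out of reach is approached as far as the arm can. A call with a gripper value outside its range is refused whole. The fingers move at their own pace and stop on an object; "grip_force" is the grip in N (left out, the last holds). Time passes only in rows, so rows that do not move let the fingers close. It gives the time, the measured TCP pose, the force and the opening at its end, in the units of the state.
- robot.get_obs(): the state, without advancing time (a new reading comes with each control period).
- read_camera(name): name is "scene" or "top" or "wrist"; returns a dict with "pixels" (400x640x3 uint8, blue, green, red), "z_map" (400x640 float32, m along the optical axis (not along the pixel's ray), 0 where there is no reading), "camera_matrix" (3x3 intrinsics, pixels), "dist" ([k1, k2, p1, p2, k3] as OpenCV has them; the pictures are not rectified), "T" (4x4, takes a point from camera to world coordinates). Camera axes: x right, y down, z forward; pixel columns grow to the right and rows downward; lengths in m; the calibration is good to about 2 mm. A picture is of the moment at which its call begins.
- job_done(): hands the job in, once; it reports no verdict.
The state is a dict: "time_s": time; "q": joint angles; "qd": joint speeds; "joint_efforts": joint torques, N m; "ee_pos": TCP position; "orientation": TCP orientation; "force": force on the tool from outside, world axes, zero at the start; "moment": the same for the moment, N m; "opening": finger opening in m.
Only numpy, scipy, OpenCV 4.12 (cv2) and the standard library are available. Lean on these libraries where they do the work, as an engineer would, in place of code of your own. Each camera call takes 0.05 s, during which the arm holds its last target.

TASK

Pack the loose queen cage into the one free bay of the plywood carrier: first stand it up on its foot on the bench, candy tube up, and let go of it, then pick it up again and lower it gently into the bay until it stands upright on the carrier's floor, and let go. Then lower the mesh lid gently until it is fully closed, without letting it drop. Do not lift or shift the cages already packed, and leave the jars, the fork and the ruler where they are.

Things in the scene. Friction and masses are not known exactly. Their poses are not given: they have to be found in the camera images.
- cage_mid (a point): Centre of the loose queen cage (red plastic, about 28 g; all six cages are alike). Its x axis runs along its 84 mm length from foot to candy tube, y across its width, z through its thickness; half a turn about x changes nothing. It starts lying flat (24 mm high, centre 12 mm up), away from the carrier, tube end roughly away from the robot. Standing on its foot, x is up and the centre 42 mm up.
- cage_tube (a point): Middle of the loose cage's candy tube, 29 mm from the centre along its x. Parts from the foot up: foot cap 8 mm long, 40 wide, 24 thick; slotted body 50 mm long, 36 wide, 24 thick; square candy tube 26 mm long, 18 wide (along y), 16 thick (along z). Once the cage stands, it can be taken from above by this tube.
- carrier: The queen carrier: fixed plywood box, open above, 90 mm (x) by 167 (y) by 102 high, walls 8 mm; origin at the centre of its underside, x from the tab side to the hinge side (away from the robot), y along the hinge, z up. Two rows of three bays (40 mm apart in x, 52 in y), each 34 mm (x) by 47 (y), parted by slats 36 mm high; five hold a standing cage each.
- bay (a point): Centre of the floor of the free bay: the middle one of the row on the tab side (nearer the robot). Axes as the carrier's. This floor is 8 mm above the bench. A cage fits with its 40 mm width along y; standing on the floor its top is 10 mm below the carrier's rim.
- lid (a joint): Lid angle in rad: 0 = closed flat on the rim, 1.57 = upright, more = leaning back away from the robot (stop at 1.95). Starts at 1.6 to 1.8. Hinge friction holds it only near upright (some 0.3 to 0.45 either side); lower down it falls shut if let go. Plywood frame with steel mesh, about 0.25 kg, 90 mm from hinge to front edge, 167 wide, 10 thick.
- lid_tab (a point): A point on the lid's steel tab, in the middle of the lid's front edge: a flat tab 30 mm wide (along the hinge), 38 long, 5 thick. It sticks out beyond the edge: up when the lid is upright, towards the robot when closed. This point is mid-thickness, 110 mm from the hinge, 20 mm past the lid's edge; the tab ends 18 mm further out. x axis from tab to hinge, y along the hinge.
- lid_hinge (a point): Middle of the lid's hinge line, on top of the carrier's far wall, 102.5 mm above the bench. The tab point circles about the y axis through here; with the lid closed it is 110 mm from here towards the robot (carrier's -x) and 4.5 mm higher. The lid's underside is level with the hinge line when closed.
- packed1_mid (a point): Centre of a packed cage (same shape as the loose one, standing, its z axis up), near row, -y side of the free bay. Leave it.
- packed2_mid (a point): Centre of a packed cage, near row, +y side of the free bay. Leave it.
- packed3_mid (a point): Centre of a packed cage, hinge-side row, -y side. Leave it.
- packed4_mid (a point): Centre of a packed cage, hinge-side row, middle. Leave it.
- packed5_mid (a point): Centre of a packed cage, hinge-side row, +y side. Leave it.
- jar_a_mid (a point): Centre of an empty open squat clear glass jar, 72 mm across, 76 mm high, standing on the bench; it is to one side of the carrier and the loose cage to the other. Leave it.
- jar_b_mid (a point): Centre of a second, like jar, standing on the bench behind the carrier. Leave it.
- fork: Uncapping fork lying flat: green nylon handle and steel tines, 200 mm long, 62 mm wide, 16 mm high; origin about mid-length on its underside, x towards the tines. Leave it.
- ruler: Polished steel comb ruler lying flat, 150 by 26 by 4 mm; origin at the centre of its underside, x along it. Leave it.
Not all that is in view belongs to the job. Leave any white look-alike of the part that bears cage_mid alone. What is shaped like the carrier but purple is not meant.

How it is judged:
On the way, in this order (a step that is already met when the one before it is completed fails the run):
1. the loose cage stands on its foot on the bench, candy tube up, let go (angle between cage_mid's own x axis and vertical below 0.12 rad and height (world z) of cage_mid between 0.037 and 0.046 m and contact force between the fingers and cage below 0.05 N), for 0.2 s.
2. the cage stands upright on the floor of the free bay, let go, the lid still open (angle between cage_mid's own x axis and vertical below 0.15 rad and horizontal distance between cage_mid and bay below 0.011 m and z of cage_mid in the frame of bay between 0.036 and 0.046 m and contact force between the fingers and cage below 0.05 N and value of joint lid above 1 rad), for 0.2 s.
At the end, for the whole second after the job is handed in: The lid is closed flat on the rim (within 0.03 rad); the loose cage stands on the floor of the free bay (centre within 11 mm of the bay's centre, its height within 6 mm of standing on the floor), candy tube up (tilt under 0.15 rad), at rest; the five packed cages are within 15 mm of where they were (value of joint lid below 0.03 rad and angle between cage_mid's own x axis and vertical below 0.15 rad and horizontal distance between cage_mid and bay below 0.011 m and z of cage_mid in the frame of bay between 0.036 and 0.046 m and linear speed of cage below 0.02 m/s and distance of each of packed1_mid, packed2_mid, packed3_mid, packed4_mid, packed5_mid from where it was at the start of the episode below 0.015 m); the robot touches nothing.
It fails at once if the lid drops or is slammed (closing faster than 4 rad/s) (velocity of joint lid below -4 rad/s).
It fails at once if the loose cage is dropped into the bay (moving faster than 0.7 m/s there) (horizontal distance between cage_mid and bay below 0.015 m and z of cage_mid in the frame of bay below 0.09 m and linear speed of cage above 0.7 m/s).
It fails at once if a packed cage is lifted (over 20 mm) or tipped out of its bay (distance of any of packed1_mid, packed2_mid, packed3_mid, packed4_mid, packed5_mid from where it was at the start of the episode above 0.02 m).
It fails at once if a jar, the fork or the ruler is shifted by more than 25 mm or a jar is tipped (distance of any of jar_a_mid, jar_b_mid, fork, ruler from where it was at the start of the episode above 0.025 m).
It also fails if it takes over 72 s, if anything falls off the work surface, if the arm or the gripper's body presses on something with over 40 N, if the wrist force passes 120 N, or if a joint passes its speed limit or range.

## Working session

There is one attempt and no reset: what is moved stays moved. The work goes in short steps, Python scripts to look and compute and a tool call to move; the robot and the scene stay as the last step left them, time stands still between calls to the robot, and variables do not carry over. Pictures are saved under pics/ and viewed, and the job is handed in when it is done.

Besides the shell and the picture viewer there is one more tool, called as a command line: name --argument value ..., lists and objects as JSON in quotes. drive_tool: Moves the arm, as the interface text tells. Its arguments: {"type":"object","properties":{"targets":{"type":"string"},"grip_force":{"type":"number"}},"required":["targets"]}

```bash
mkdir -p pics; ls
cat > h.py <<'E'
from workcell import robot, read_camera, job_done
import numpy as np, cv2
def grab(n):
    c=read_camera(n); np.savez('/tmp/%s.npz'%n,**{k:np.asarray(v) for k,v in c.items()}); return c
def ld(n): return dict(np.load('/tmp/%s.npz'%n))
def plane(c,uv,z):
    uv=np.asarray(uv,float).reshape(-1,1,2)
    p=cv2.undistortPoints(uv,c['camera_matrix'],c['dist']).reshape(-1,2)
    d=np.c_[p,np.ones(len(p))]@c['T'][:3,:3].T; o=c['T'][:3,3]
    return o+d*((z-o[2])/d[:,2])[:,None]
def depthpts(c,uv):
    uv=np.asarray(uv,int).reshape(-1,2)
    p=cv2.undistortPoints(uv.astype(float).reshape(-1,1,2),c['camera_matrix'],c['dist']).reshape(-1,2)
    z=c['z_map'][uv[:,1],uv[:,0]]
    return (np.c_[p,np.ones(len(p))]*z[:,None])@c['T'][:3,:3].T+c['T'][:3,3]
def proj(c,P):
    P=np.asarray(P,float).reshape(-1,3); Ti=np.linalg.inv(c['T'])
    return cv2.projectPoints(P,cv2.Rodrigues(Ti[:3,:3])[0],Ti[:3,3],c['camera_matrix'],c['dist'])[0].reshape(-1,2)
def Rq(q):
    from scipy.spatial.transform import Rotation as R
    return R.from_quat([q[1],q[2],q[3],q[0]]).as_matrix()
E
python3 - <<'E'
from h import *
for n in ['scene','top','wrist']:
    c=grab(n); cv2.imwrite('pics/%s0.png'%n,c['pixels']); print(n,c['T'].round(3).tolist())
o=robot.get_obs(); print(o); print(robot.grip_point_offset); print(Rq(o['orientation']).round(3))
E
```

```text
pics
scene [[-0.598, 0.488, -0.635, 1.163], [0.801, 0.344, -0.489, 0.484], [-0.02, -0.802, -0.597, 0.696], [0.0, 0.0, 0.0, 1.0]]
top [[-0.021, -0.988, 0.153, 0.352], [-0.999, 0.025, 0.025, -0.041], [-0.028, -0.153, -0.988, 1.136], [0.0, 0.0, 0.0, 1.0]]
wrist [[0.448, -0.862, -0.239, 0.367], [-0.894, -0.432, -0.118, -0.571], [-0.001, 0.266, -0.964, 0.383], [0.0, 0.0, 0.0, 1.0]]
{'time_s': 0.15, 'q': array([ 0.99688944,  0.47763146,  0.0223367 ,  1.55619383, -0.01150547,
        1.10928072, -0.08311942]), 'qd': array([ 0.00023454, -0.00160156, -0.00192368, -0.00352374,  0.00063406,
       -0.00118521,  0.00137418]), 'joint_efforts': array([ 2.97034370e-03, -5.83290625e+01,  1.53687593e+00, -2.72875053e+01,
       -5.42202021e-02,  1.44626657e-02,  1.14653753e-04]), 'ee_pos': array([ 0.30297171, -0.6026807 ,  0.22190351]), 'orientation': array([ 0.60147039,  0.37132702,  0.60233512, -0.37086656]), 'force': array([-0.07641827,  0.26475003,  0.31732089]), 'moment': array([-0.01250777, -0.01503449, -0.07201906]), 'opening': 0.08827467600995098}
-0.0187
[[-0.001  0.893  0.449]
 [ 0.001  0.449 -0.893]
 [-1.    -0.    -0.001]]
```

View pics/scene0.png

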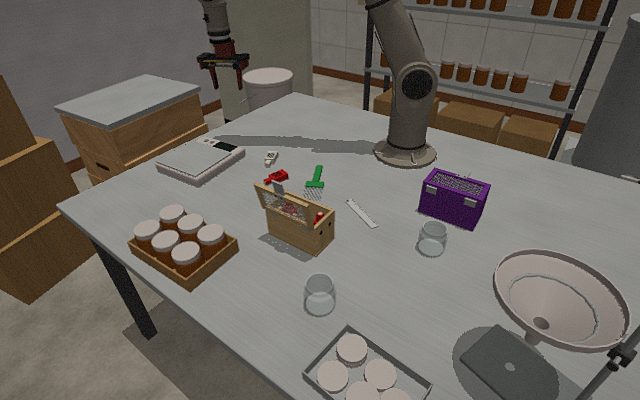

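View pics/top0.png

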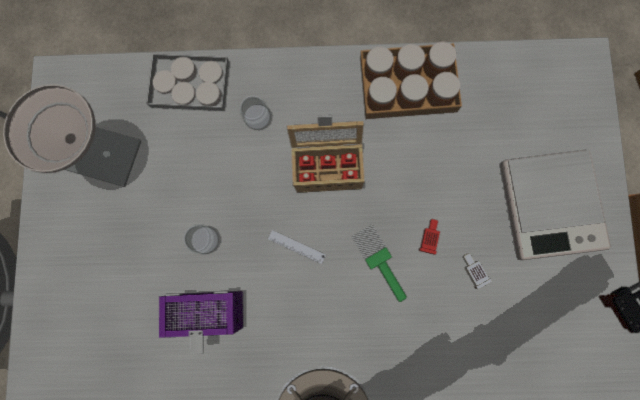

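View pics/wrist0.png

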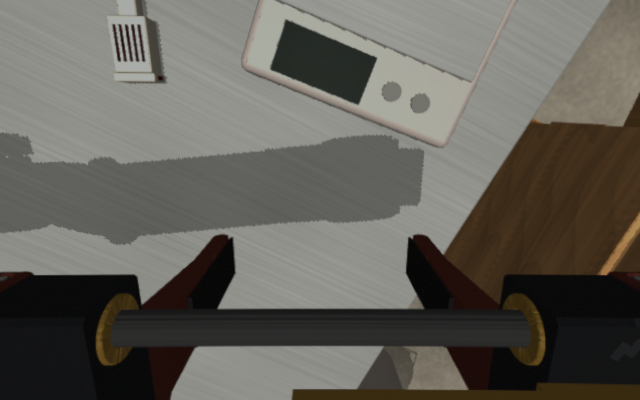

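The top view shows two candidates for the loose cage: the red one at (430,237) and a white look-alike at (476,270). The red one is meant. For the carrier, the plywood box at (327,165) is meant, not the purple one at (200,313). In the scene view, the lid is open with its tab up at (280,187).

Run:
```python
from h import *
c=ld('top'); im=c['pixels']
a=cv2.resize(im[200:300,380:500],None,fx=4,fy=4,interpolation=cv2.INTER_CUBIC); b=cv2.resize(im[110:200,280:380],None,fx=4,fy=4,interpolation=cv2.INTER_CUBIC)
A=np.zeros((400,800+80,3),np.uint8)
A[:400,:480]=a;A[:360,480:880]=b
cv2.imwrite('pics/crop1.png',A[:, :800+80][:, :]) if 0 else cv2.imwrite('pics/crop1.png',cv2.resize(A,(800,364)))
h=cv2.cvtColor(im,cv2.COLOR_BGR2HSV)
m=(((h[...,0]<10)|(h[...,0]>170))&(h[...,1]>140)&(h[...,2]>60)).astype(np.uint8)
m[:, :400]=0;m[:,460:]=0;m[:200]=0;m[290:]=0
ct=max(cv2.findContours(m,0,2)[0],key=cv2.contourArea)
P=plane(c,ct.reshape(-1,2),0.02)[:,:2]*1000
r=cv2.minAreaRect(P.astype(np.float32)); print(r); print(cv2.boxPoints(r))
ys,xs=np.nonzero(m); Q=plane(c,np.c_[xs,ys],0.02)[:,:2]*1000
print('centroid',Q.mean(0)); w,v=np.linalg.eigh(np.cov(Q.T)); d=v[:,1]; d*=np.sign(d[0]);print(d,np.degrees(np.arctan2(d[1],d[0])))
n=np.array([-d[1],d[0]]); s=Q@d;t=Q@n
print(s.min(),s.max(),t.min(),t.max())
for k in np.arange(s.min(),s.max(),6):
    q=(s>=k)&(s<k+6); print(round(k-s.min()),t[q].min().round(1),t[q].max().round(1))
D=depthpts(c,np.c_[xs,ys]); print('z',np.percentile(D[:,2],[5,25,50,75,95]))
```

```text
((428.84844970703125, -271.7011413574219), (37.83854293823242, 80.95772552490234), 76.7599105834961)
[[ 385.11243 -280.84656]
 [ 463.9182  -299.3885 ]
 [ 472.58447 -262.55573]
 [ 393.7787  -244.0138 ]]
centroid [ 422.74689441 -271.37482082]
[ 0.96791252 -0.25128741] -14.55370729211717
442.9370385578973 523.9441455637352 -175.03503276194192 -137.10509361239266
0 -175.0 -137.1
6 -174.1 -139.0
12 -172.7 -139.9
18 -173.6 -138.9
24 -172.6 -139.8
30 -174.1 -139.3
36 -173.1 -139.8
42 -174.1 -139.3
48 -173.1 -139.7
54 -169.3 -142.1
60 -163.1 -148.3
66 -164.5 -148.7
72 -163.1 -148.2
78 -162.1 -149.7
z [0.01829168 0.02142739 0.02315325 0.02465839 0.02665956]
```

View pics/crop1.png

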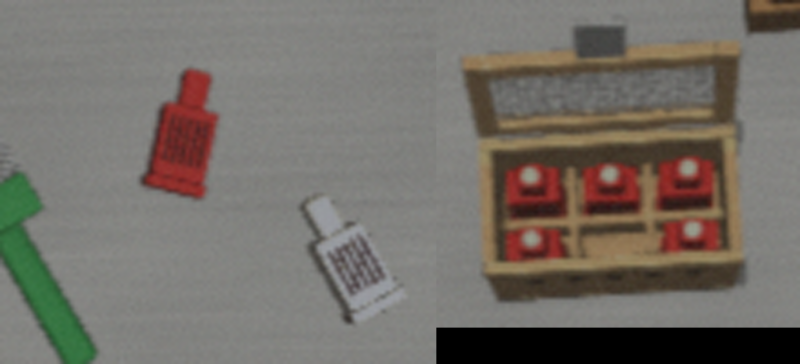

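The enlarged crop confirms both choices. The loose red cage (430,237) is 38 × 81 mm by my measurement, with its tube facing away from the robot. The free bay is the middle one of the near row. I'll move above the cage now.

drive_tool --targets "0 28 -22 0 1;0 28 -22 0 1;0 28 -22 0 1;0 28 -22 0 1;0 28 -22 0 1;0 28 -22 0 1;0 28 -22 0 1;0 28 -22 0 1"

```text
time_s: 0.82
ee_pos: [0.4245, -0.3435, 0.2226]
orientation: [0.602, 0.371, 0.602, -0.371]
force: [0.3, -0.3, -0.2]
opening: 0.0877
```

drive_tool --targets "0 28 -22 0 1;0 28 -22 0 1;5 0 0 -0.12 1;5 0 0 -0.12 1;5 0 0 -0.12 1;5 0 0 -0.12 1;5 0 0 -0.12 1;5 0 0 -0.12 1"

```text
time_s: 1.48
ee_pos: [0.4544, -0.2806, 0.1922]
orientation: [0.694, 0.133, 0.695, -0.133]
force: [0.4, 0.5, 0.4]
opening: 0.0879
```

drive_tool --targets "5 0 0 -0.12 1;5 0 0 -0.12 1;5 0 0 -0.12 1;5 0 0 -0.12 1;5 0 0 -0.12 1;5 0 0 -0.12 1;5 0 0 -0.12 1;5 0 0 -0.12 1"

```text
time_s: 2.15
ee_pos: [0.4543, -0.2807, 0.1522]
orientation: [0.677, -0.202, 0.678, 0.203]
force: [-0.8, 0.0, 0.5]
opening: 0.0882
```

drive_tool --targets "0 0 0 -0.12 1;0 0 0 -0.12 1;0 0 0 -0.12 1;0 0 0 -0.12 1;0 0 0 -0.12 1;0 0 0 -0.12 1;0 0 0 -0.03 1;0 0 0 0 1"

```text
time_s: 2.82
ee_pos: [0.4543, -0.2809, 0.1524]
orientation: [0.557, -0.435, 0.557, 0.435]
force: [0.8, -0.5, -0.2]
opening: 0.0875
```

Run:
```python
from h import *
o=robot.get_obs();R=Rq(o['orientation']);print(o['time_s'],o['ee_pos'],o['q'].round(2));print(R.round(3))
c=grab('wrist'); im=c['pixels'].copy()
cv2.imwrite('pics/w1.png',im)
h=cv2.cvtColor(im,cv2.COLOR_BGR2HSV)
m=(((h[...,0]<6)|(h[...,0]>174))&(h[...,1]>140)&(h[...,2]>90)).astype(np.uint8)
n,l,s,ce=cv2.connectedComponentsWithStats(m); print(s[1:][s[1:,4]>300],ce[1:][s[1:,4]>300])
```

```text
2.8167 [ 0.45427916 -0.2808749   0.15243189] [ 0.9   0.39 -0.57  1.93  0.26  0.9   1.53]
[[-0.    -0.97   0.243]
 [ 0.     0.243  0.97 ]
 [-1.     0.     0.   ]]
[[ 298  114   47   96 2653]] [[320.4685262  155.24161327]]
```

View pics/w1.png

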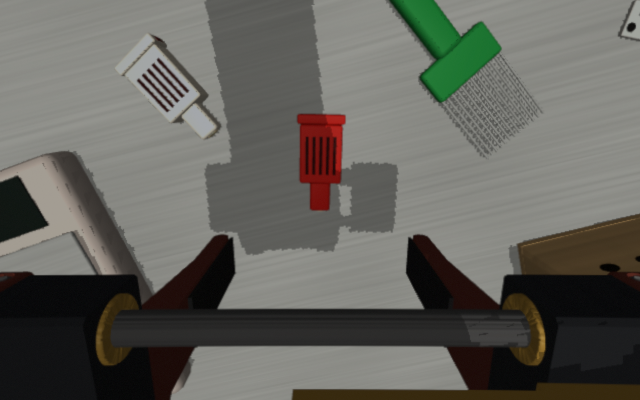

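The wrist view shows the red cage upright in the image, columns 298-345 and rows 113-210, with the tube end at (320,210). I'll measure the tube axis.

Run:
```python
from h import *
o=robot.get_obs();R=Rq(o['orientation'])
c=ld('wrist'); im=c['pixels']
h=cv2.cvtColor(im,cv2.COLOR_BGR2HSV)
m=(((h[...,0]<8)|(h[...,0]>172))&(h[...,1]>130)&(h[...,2]>50)).astype(np.uint8)
m[:100]=0;m[216:]=0;m[:,:280]=0;m[:,360:]=0
for r in [120,150,175,188,193,198,203,208]:
    x=np.nonzero(m[r])[0]; z=.024 if r<182 else .020
    P=plane(c,[[x.min()-.5,r],[x.max()+.5,r]],z); mid=P.mean(0); t=R.T@(mid-o['ee_pos'])
    print(r,x.min(),x.max(),P[:,:2].round(4).tolist(),'w',np.linalg.norm(P[0]-P[1]).round(4),'tool y,z',t[1:].round(4))
ys=np.nonzero(m.sum(1))[0];print(ys.min(),ys.max())
for r,z in((ys.min(),.024),(ys.max()+.5,.02)): print((R.T@(plane(c,[[320,r]],z)[0]-o['ee_pos'])).round(4))
```

```text
120 297 344 [[0.3883, -0.2854], [0.3979, -0.2473]] w 0.0393 tool y,z [ 0.0629 -0.0009]
150 300 341 [[0.4125, -0.2893], [0.421, -0.2552]] w 0.0352 tool y,z [ 0.0385 -0.0009]
175 300 340 [[0.433, -0.2948], [0.4415, -0.2608]] w 0.035 tool y,z [ 0.0172 -0.0013]
188 310 329 [[0.447, -0.2898], [0.4512, -0.2728]] w 0.0175 tool y,z [ 0.0049 -0.0017]
193 310 329 [[0.4513, -0.2909], [0.4556, -0.2738]] w 0.0176 tool y,z [ 0.0004 -0.0017]
198 310 329 [[0.4557, -0.292], [0.46, -0.2749]] w 0.0177 tool y,z [-0.0041 -0.0017]
203 310 328 [[0.4601, -0.2932], [0.4642, -0.2769]] w 0.0168 tool y,z [-0.0087 -0.0022]
208 310 328 [[0.4646, -0.2943], [0.4687, -0.278]] w 0.0169 tool y,z [-0.0133 -0.0022]
114 209
[ 0.1285  0.0676 -0.0013]
[ 0.1325 -0.0147 -0.0013]
```

drive_tool --targets "25 -4 -1.5 0 0.5;25 0 0 0 0.5;25 0 0 0 0.5;25 0 0 0 0.5;20 0 0 0 0.5;15 0 0 0 0.5;12 0 0 0 0.5;0 0 0 0 0.5" --grip_force 4

```text
time_s: 3.53
ee_pos: [0.4567, -0.2825, 0.0036]
orientation: [0.557, -0.434, 0.558, 0.436]
force: [-0.4, -0.3, 0.4]
opening: 0.0439
```

drive_tool --targets "0 0 0 0 0.1;0 0 0 0 0.1;0 0 0 0 0.1;0 0 0 0 0.1;0 0 0 0 0.1" --grip_force 4

```text
time_s: 3.95
ee_pos: [0.4586, -0.2836, 0.0065]
orientation: [0.558, -0.435, 0.557, 0.434]
force: [0.6, 0.0, 1.5]
opening: 0.0177
```

drive_tool --targets "-7 1.5 0 0 0.1;-7 2.2 0 0 0.1;-6.5 2.9 0 0 0.1;-6.5 3.5 0 0 0.1;-6 4.2 0 0 0.1;-5.5 4.6 0 0 0.1;-5 5.2 0 0 0.1;-4.6 5.7 0 0 0.1"

```text
time_s: 4.62
ee_pos: [0.4286, -0.2759, 0.0544]
orientation: [0.558, -0.435, 0.558, 0.435]
force: [0.3, 0.0, -0.8]
opening: 0.0179
```

Run:
```python
from h import *
c=grab('wrist'); cv2.imwrite('pics/w2.png',c['pixels'])
s=grab('scene'); cv2.imwrite('pics/s2.png',cv2.resize(s['pixels'][80:240,190:390],None,fx=4,fy=4)[:600])
```

```text
(no output)
```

View pics/w2.png

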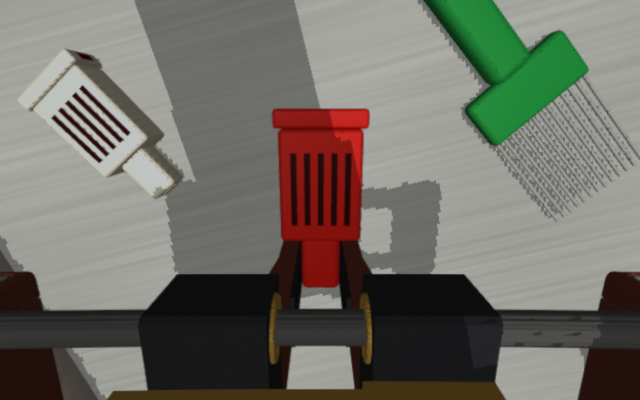

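View pics/s2.png

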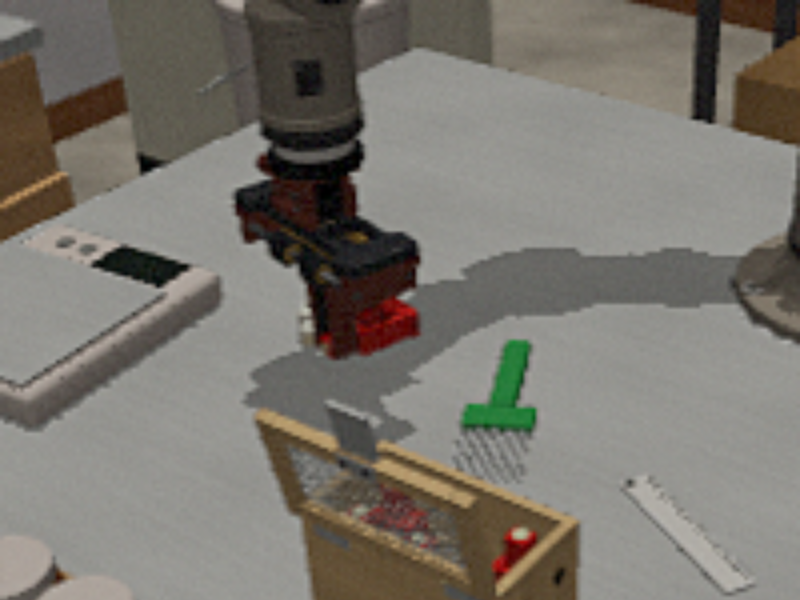

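The wrist view shows the cage held level in the pads (foot at row 110, tube at row 285), so it did not pivot. I'll try the lightest grip with a brisk lift.

drive_tool --targets "0 0 0 0 0.1;0 0 0 0 0.1;-30 0 0 0 0.1;-40 0 0 0 0.1;0 0 0 0 0.1;0 0 0 0 0.1" --grip_force 3

```text
time_s: 5.22
ee_pos: [0.4308, -0.2767, 0.1255]
orientation: [0.558, -0.436, 0.557, 0.433]
force: [0.2, 0.5, -0.8]
opening: 0.0181
```

Run:
```python
from h import *
c=grab('wrist'); cv2.imwrite('pics/w3.png',c['pixels'])
```

```text
(no output)
```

View pics/w3.png

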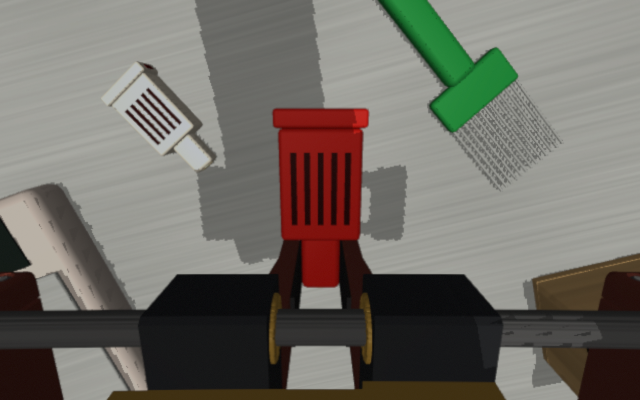

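The cage is still level (foot at row 118, tube at row 265). I'll put it down and regrip only the tip of the tube with the finger corners. That gives a smaller patch and a longer lever.

drive_tool --targets "35 0 0 0 0.1;35 0 0 0 0.1;25 0 0 0 0.1;15 0 0 0 0.1;9 0 0 0 0.1;0 0 0 0 0.1;0 0 0 0 0.3;0 0 0 0 0.4"

```text
time_s: 5.93
ee_pos: [0.4296, -0.276, 0.0053]
orientation: [0.558, -0.435, 0.557, 0.435]
force: [0.3, 0.3, 0.2]
opening: 0.0278
```

drive_tool --targets "0 0 0 0 0.4;-9 -8 0 0 0.4;0 -8 0 0 0.4;0 0 0 0 0.1;0 0 0 0 0.1;0 0 0 0 0.1;0 0 0 0 0.1;0 0 0 0 0.1"

```text
time_s: 6.6
ee_pos: [0.4443, -0.2798, 0.0136]
orientation: [0.557, -0.435, 0.558, 0.435]
force: [-0.6, -0.3, -0.9]
opening: 0.0182
```

Run:
```python
from h import *
c=grab('wrist'); cv2.imwrite('pics/w4.png',c['pixels']); o=robot.get_obs(); print(o['ee_pos'],o['opening'],o['force'])
```

```text
[ 0.44432072 -0.27979866  0.01361456] 0.01778725659388948 [ 1.12078575 -0.28433243  1.17051536]
```

View pics/w4.png

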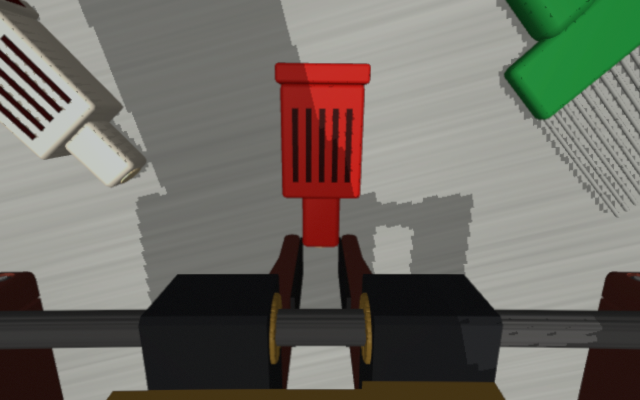

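Only the tip of the tube (row 245) is now between the fingers. I'll lift and look.

drive_tool --targets "-8 1 0 0 0.1;-8 2 0 0 0.1;-8 3 0 0 0.1;-8 4 0 0 0.1;-8 4 0 0 0.1;0 0 0 0 0.1"

```text
time_s: 7.15
ee_pos: [0.4309, -0.2768, 0.0556]
orientation: [0.558, -0.436, 0.558, 0.434]
force: [1.0, -1.0, -0.0]
opening: 0.0178
```

Run:
```python
from h import *
c=grab('wrist'); cv2.imwrite('pics/w5.png',c['pixels']); o=robot.get_obs(); print(o['ee_pos'],o['opening'],o['force'])
```

```text
[ 0.43112032 -0.27689238  0.05493471] 0.018181768499617064 [ 0.27588305 -0.2154029  -0.23373645]
```

View pics/w5.png

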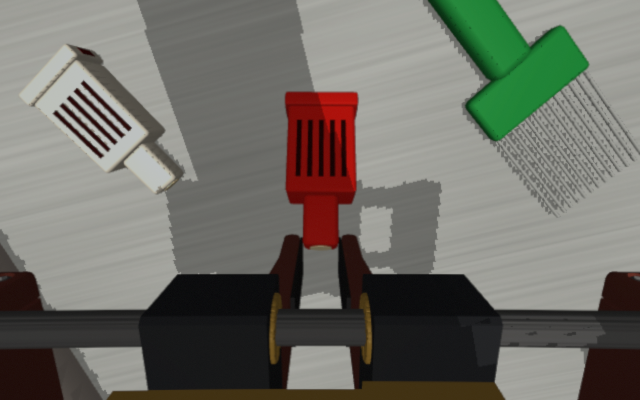

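It is pivoting now: the foot hangs below and appears narrower, 72 px against 96. I'll continue along the arc.

drive_tool --targets "-4.5 5.3 0 0 0.1;-4.2 5.3 0 0 0.1;-3.5 5.8 0 0 0.1;-3.2 5.9 0 0 0.1;-2.5 6.4 0 0 0.1;-2.2 6.4 0 0 0.1;-1.5 6.6 0 0 0.1;-1.2 6.7 0 0 0.1"

```text
time_s: 7.87
ee_pos: [0.3834, -0.2645, 0.0767]
orientation: [0.558, -0.435, 0.558, 0.435]
force: [-0.0, -0.5, 0.2]
opening: 0.0176
```

drive_tool --targets "-1 6.8 0 0 0.1;0 6.8 0 0 0.1;0 4 0 0 0.1;0 0 0 0 0.1"

```text
time_s: 8.2
ee_pos: [0.3658, -0.2602, 0.0774]
orientation: [0.557, -0.435, 0.558, 0.435]
force: [-0.2, 0.1, -0.4]
opening: 0.0176
```

Run:
```python
from h import *
c=grab('wrist'); cv2.imwrite('pics/w6.png',c['pixels']); o=robot.get_obs(); print(o['ee_pos'],o['opening'],o['force'])
s=grab('scene'); cv2.imwrite('pics/s6.png',cv2.resize(s['pixels'][80:240,190:390],None,fx=4,fy=4)[:600])
```

```text
[ 0.36660303 -0.26037285  0.07752599] 0.017882828009890505 [-0.12064082 -0.01634692 -0.51480025]
```

View pics/w6.png

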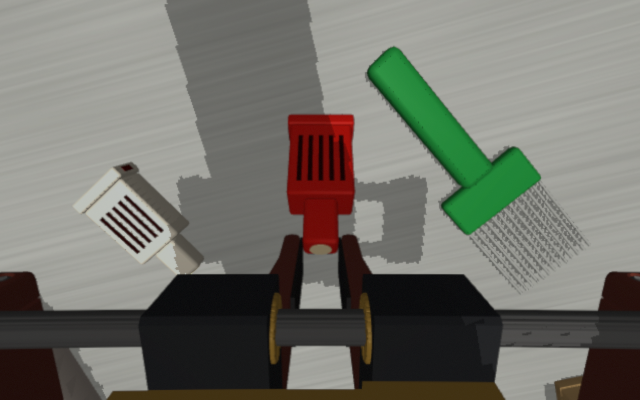

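View pics/s6.png

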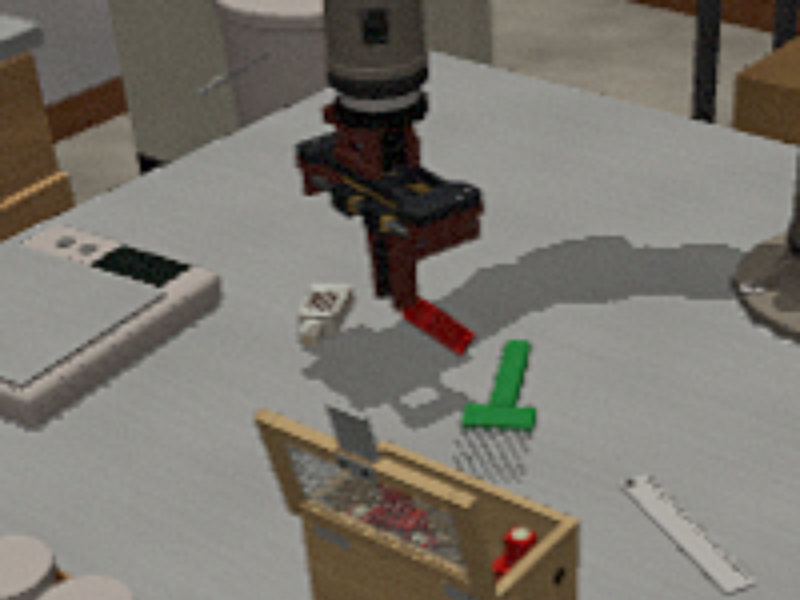

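The wrist and scene views show the cage at about 50° and off the bench (tube tip at (320,248), foot at row 115). A brisk upward jerk should swing it further.

drive_tool --targets "-41 0 0 0 0.1;-41 0 0 0 0.1;-28 0 0 0 0.1;-18 0 0 0 0.1;-9 0 0 0 0.1;-3 0 0 0 0.1;0 0 0 0 0.1"

```text
time_s: 8.88
ee_pos: [0.3672, -0.2605, 0.2174]
orientation: [0.558, -0.435, 0.558, 0.435]
force: [-0.3, -0.2, -1.1]
opening: 0.0178
```

Run:
```python
from h import *
c=grab('wrist'); cv2.imwrite('pics/w7.png',c['pixels']); o=robot.get_obs(); print(o['ee_pos'],o['opening'],o['force'])
s=grab('scene'); cv2.imwrite('pics/s7.png',cv2.resize(s['pixels'][80:240,190:390],None,fx=4,fy=4)[:600])
```

```text
[ 0.36668446 -0.26022086  0.21664255] 0.018031055698731615 [-0.42991836  0.28462693 -0.39771156]
```

View pics/w7.png

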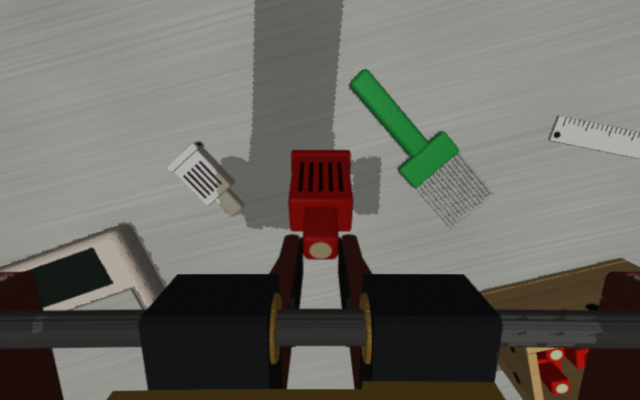

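View pics/s7.png

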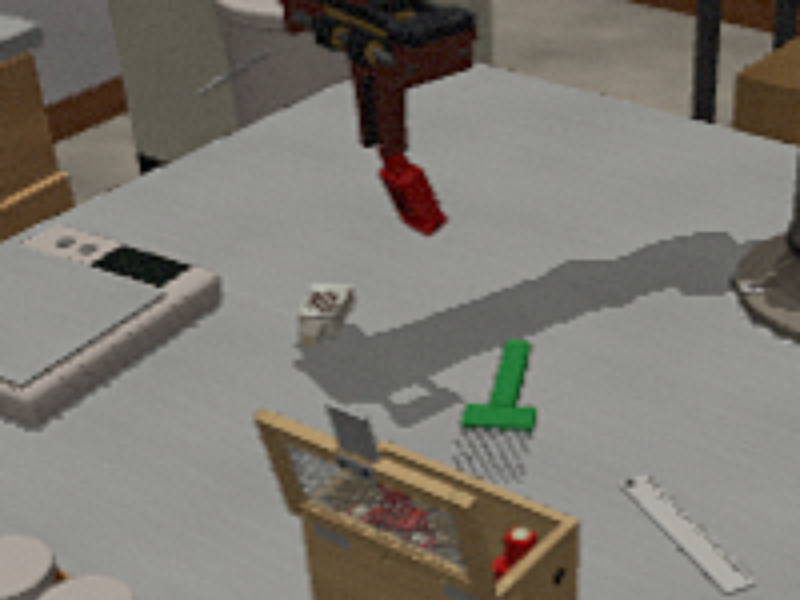

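The jerk worked; the cage is now near 65-70°. I'll do another one, using a ramped move down and away with a sharp stop and a jerk back.

drive_tool --targets "4 -5 0 0 0.1;9 -10 0 0 0.1;14 -16 0 0 0.1;20 -22 0 0 0.1;27 -29 0 0 0.1;-29 29 0 0 0.1;-15 22 0 0 0.1;-6 14 0 0 0.1"

```text
time_s: 9.65
ee_pos: [0.3825, -0.2628, 0.1889]
orientation: [0.558, -0.431, 0.557, 0.439]
force: [0.2, -0.1, -0.0]
opening: 0.018
```

drive_tool --targets "0 8 0 0 0.1;0 4 0 0 0.1;0 0 0 0 0.1;0 0 0 0 0.1"

```text
time_s: 9.98
ee_pos: [0.3722, -0.2617, 0.1937]
orientation: [0.557, -0.435, 0.558, 0.435]
force: [0.3, 0.1, 1.1]
opening: 0.0176
```

Run:
```python
from h import *
c=grab('wrist'); cv2.imwrite('pics/w8.png',c['pixels']); o=robot.get_obs(); print(o['ee_pos'],o['opening'],o['force'])
s=grab('scene'); cv2.imwrite('pics/s8.png',cv2.resize(s['pixels'][80:240,190:390],None,fx=4,fy=4)[:600])
```

```text
[ 0.37241311 -0.26171223  0.19376361] 0.017660764656887568 [-0.31326754 -0.12824372 -0.49639745]
```

View pics/w8.png

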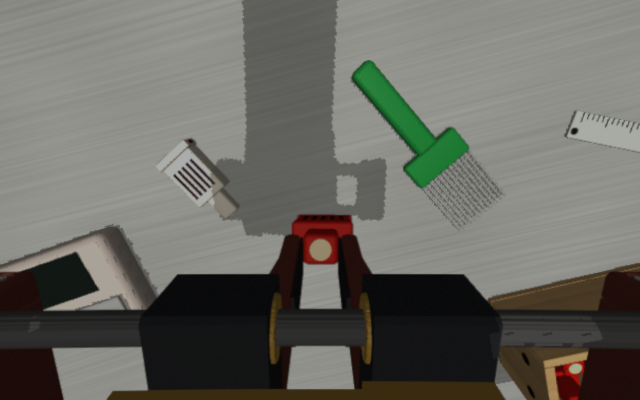

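View pics/s8.png

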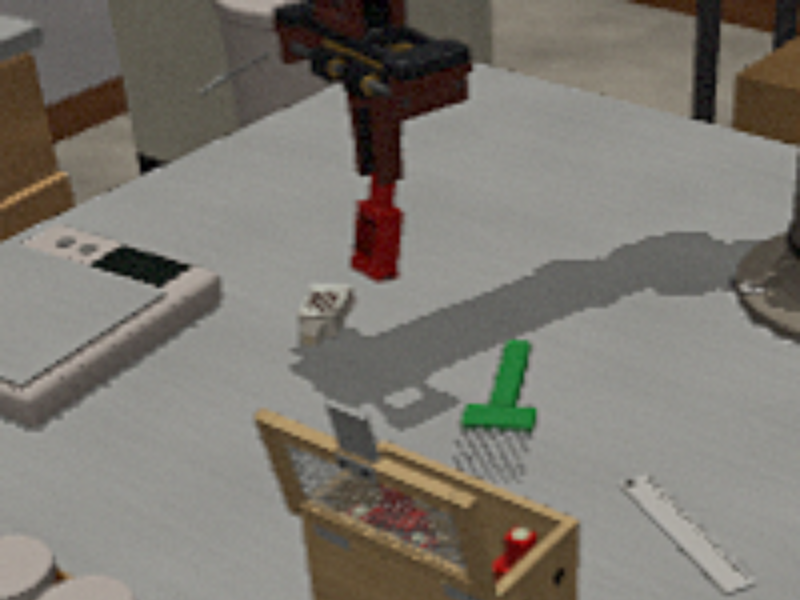

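The scene view shows the cage hanging nearly vertical. I'll carry it 40 mm outward, lower it slowly and press it flat.

drive_tool --targets "8 -5 0 0 0.1;15 -8 0 0 0.1;20 -9 0 0 0.1;20 -8 0 0 0.1;16 -6 0 0 0.1;12 -4 0 0 0.1;8 0 0 0 0.1;5 0 0 0 0.1"

```text
time_s: 10.75
ee_pos: [0.4107, -0.2709, 0.0884]
orientation: [0.557, -0.435, 0.557, 0.436]
force: [-0.9, 0.4, -0.2]
opening: 0.0179
```

drive_tool --targets "3 0 0 0 0.1;3 0 0 0 0.1;2 0 0 0 0.1;1 0 0 0 0.1;1 0 0 0 0.1;1 0 0 0 0.1;1 0 0 0 0.1;0 0 0 0 0.1"

```text
time_s: 11.42
ee_pos: [0.4108, -0.2713, 0.0777]
orientation: [0.558, -0.435, 0.557, 0.435]
force: [0.2, 1.0, 5.0]
opening: 0.0184
```

Run:
```python
from h import *
c=grab('wrist'); cv2.imwrite('pics/w9.png',c['pixels']); o=robot.get_obs(); print(o['ee_pos'],o['opening'],o['force'])
s=grab('scene'); cv2.imwrite('pics/s9.png',cv2.resize(s['pixels'][120:220,220:345],None,fx=6,fy=6,interpolation=cv2.INTER_CUBIC)[:600])
```

```text
[ 0.41083149 -0.27131937  0.0776732 ] 0.018032140292676805 [1.0085612  1.01587209 4.89756485]
```

View pics/s9.png

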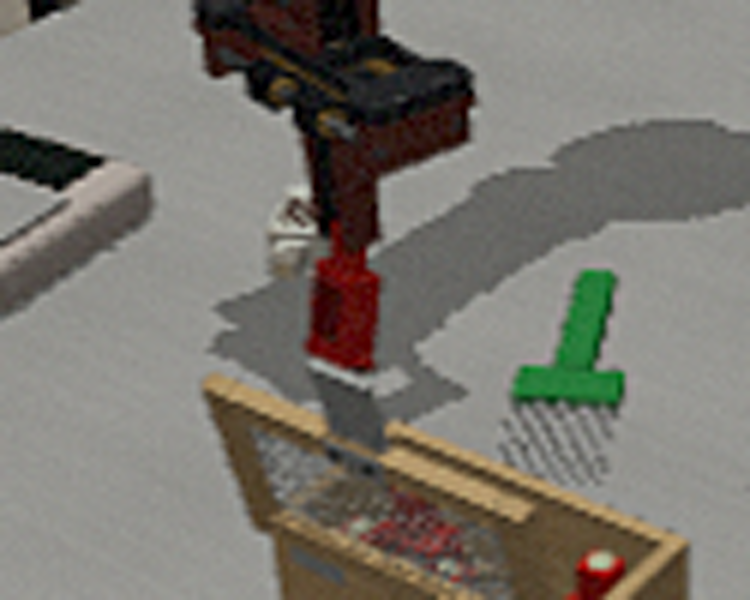

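View pics/w9.png

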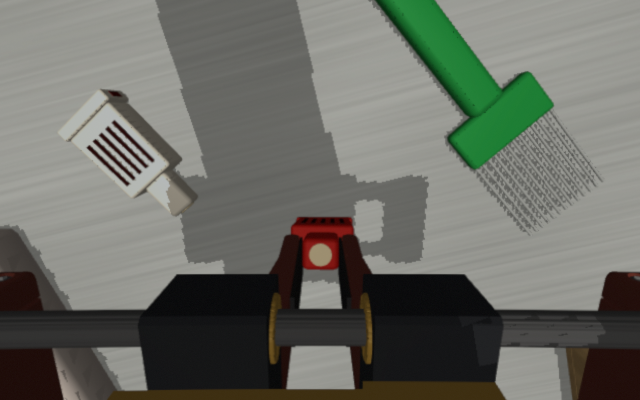

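The bench is pushing back with 5 N and the TCP is at 78 mm, which is right for a standing cage held by its tip. I'll ease off, open up and check.

drive_tool --targets "-1 0 0 0 0.1;-1 0 0 0 0.1;0 0 0 0 0.3;0 0 0 0 0.4;0 0 0 0 0.4;0 0 0 0 0.4;0 0 0 0 0.4"

```text
time_s: 12.1
ee_pos: [0.4106, -0.2713, 0.0795]
orientation: [0.558, -0.435, 0.558, 0.435]
force: [-0.0, 0.2, -0.3]
opening: 0.0351
```

Run:
```python
from h import *
c=grab('wrist'); cv2.imwrite('pics/w10.png',c['pixels']); o=robot.get_obs(); print(o['ee_pos'],o['opening'],o['force'])
s=grab('scene'); cv2.imwrite('pics/s10.png',cv2.resize(s['pixels'][120:220,220:345],None,fx=6,fy=6,interpolation=cv2.INTER_CUBIC)[:600])
```

```text
[ 0.41067474 -0.2713151   0.07949617] 0.035211863661540665 [ 0.07029612  0.56995731 -0.27699674]
```

View pics/s10.png

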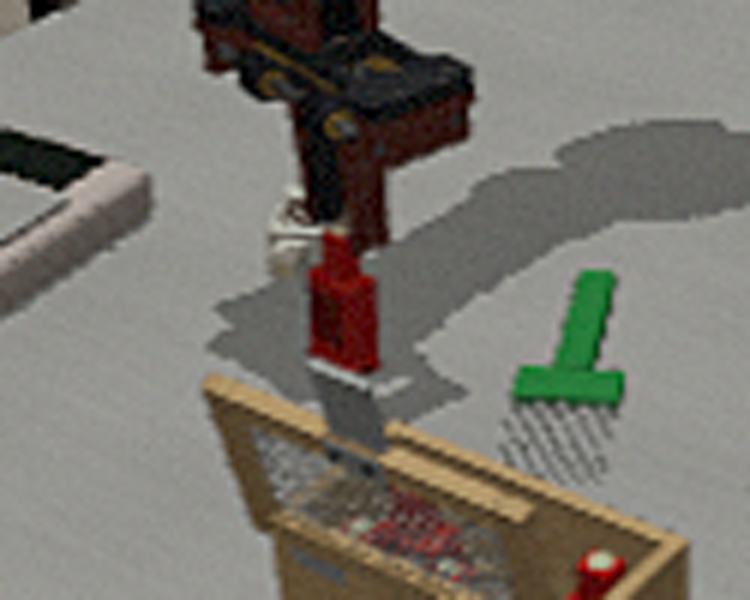

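View pics/w10.png

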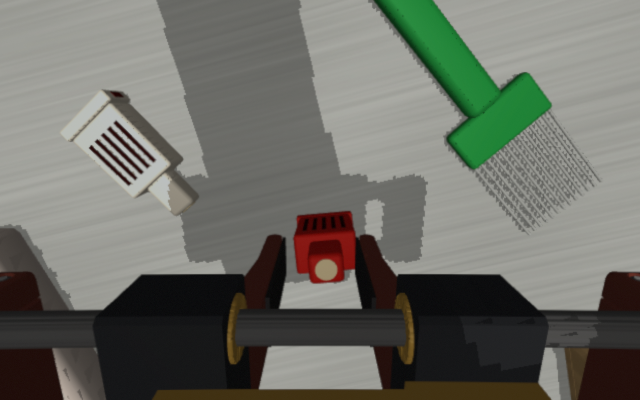

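The cage stands alone between the open fingers (tube top at (326,270)). I'll measure the tube's position and yaw, and the carrier.

Run:
```python
from h import *
o=robot.get_obs();R=Rq(o['orientation'])
c=ld('wrist'); im=c['pixels']
h=cv2.cvtColor(im,cv2.COLOR_BGR2HSV)
for r in range(235,285,5): print(r,[tuple(h[r,x]) for x in range(300,356,7)]) if 0 else None
roi=(slice(255,285),slice(308,345))
w=(h[...,1]<110)&(h[...,2]>110); mm=np.zeros_like(w);mm[roi]=w[roi]
ys,xs=np.nonzero(mm);print('dot',xs.mean(),ys.mean(),len(xs))
P=plane(c,[[xs.mean(),ys.mean()]],.084)[0];print(P,'tool',(R.T@(P-o['ee_pos'])).round(4))
# tube top face corner px: left/right edges of bright red around dot
cv2.imwrite('pics/w10c.png',cv2.resize(im[195:295,270:380],None,fx=6,fy=6,interpolation=cv2.INTER_CUBIC))
# carrier rim in top
t=grab('top')
cv2.imwrite('pics/t10.png',cv2.resize(t['pixels'][105:205,270:385],None,fx=6,fy=6,interpolation=cv2.INTER_CUBIC))
s=ld('scene');cv2.imwrite('pics/s10b.png',cv2.resize(s['pixels'][170:260,240:350],None,fx=6,fy=6,interpolation=cv2.INTER_CUBIC))
```

```text
dot 326.0303687635575 272.5531453362256 461
[ 0.41776988 -0.27116317  0.084     ] tool [-0.0045 -0.0068  0.0019]
```

View pics/w10c.png

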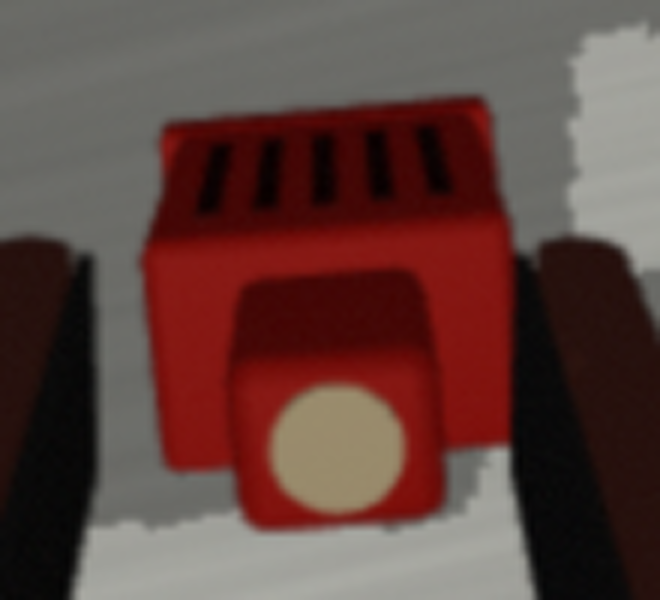

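View pics/t10.png

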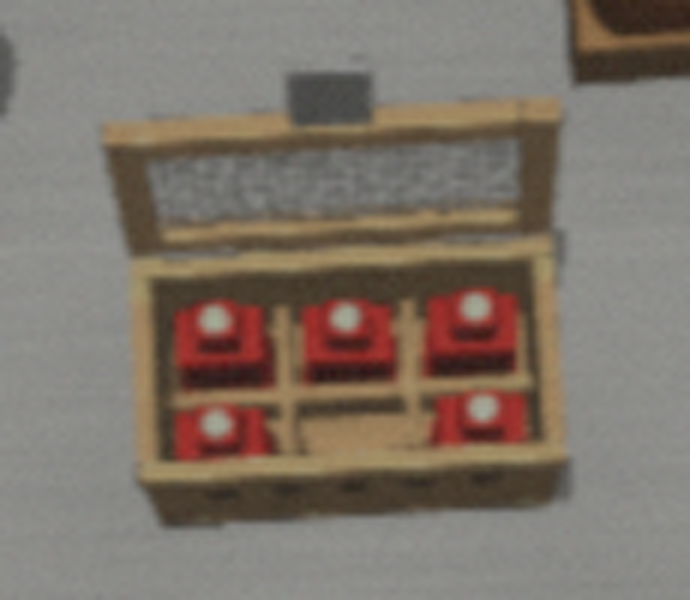

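View pics/s10b.png

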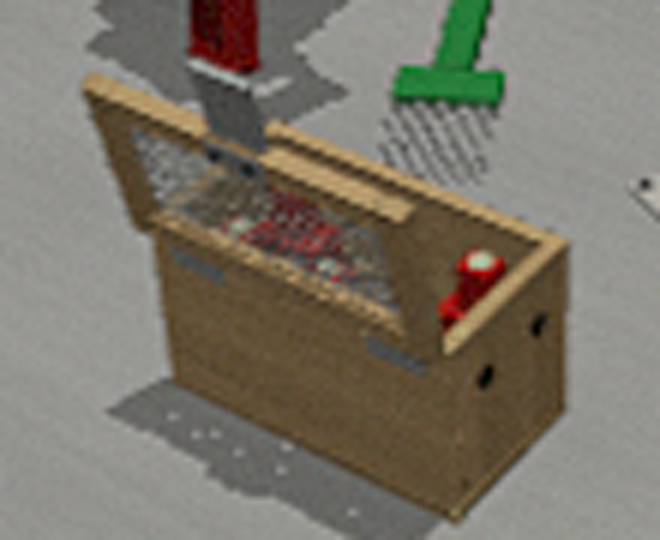

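The crops show the standing cage yawed about 5° from the jaws. The candy discs of the packed cages are clear in the top view: (214,319), (346,318), (476,307), (216,424) and (482,408) in the 6x crop. I'll grip the full tube, and also use those discs to locate the bay grid.

drive_tool --targets "0 -3.5 1 0 0.4;0 -3.5 1 0 0.4;5 0 0 -0.09 0.4;6 0 0 0 0.4;5 0 0 0 0.4;0 0 0 0 0.1;0 0 0 0 0.1;0 0 0 0 0.1" --grip_force 8

```text
time_s: 12.92
ee_pos: [0.4181, -0.271, 0.0636]
orientation: [0.538, -0.459, 0.538, 0.459]
force: [0.1, -0.8, -0.3]
opening: 0.0187
```

drive_tool --targets "0 0 0 0 0.1;0 0 0 0 0.1;-10 0 0 0 0.1;-20 0 0 0 0.1;-30 0 0 0 0.1;-30 0 0 0 0.1;-20 0 0 0 0.1;0 0 0 0 0.1" --grip_force 8

```text
time_s: 13.58
ee_pos: [0.4206, -0.2721, 0.1785]
orientation: [0.538, -0.462, 0.537, 0.457]
force: [0.9, 0.7, -0.3]
opening: 0.0178
```

Run:
```python
from h import *
o=robot.get_obs();R=Rq(o['orientation']);print(o['time_s'],o['ee_pos'],o['opening'],o['force']);print(R.round(3))
w=grab('wrist'); cv2.imwrite('pics/w11.png',w['pixels'])
s=grab('scene');cv2.imwrite('pics/s11.png',cv2.resize(s['pixels'][60:260,200:400],None,fx=3,fy=3))
c=ld('top'); im=c['pixels'];h=cv2.cvtColor(im,cv2.COLOR_BGR2HSV)
g=[(214,319),(346,318),(476,307),(216,424),(482,408)]
m=((h[...,1]<90)&(h[...,2]>120)).astype(np.uint8)
D=[]
for x,y in g:
    X=270+x/6;Y=105+y/6
    x0,y0=int(round(X)),int(round(Y))
    p=im[y0-4:y0+5,x0-4:x0+5].astype(float); wt=np.clip(p[...,:2].min(-1)-60,0,None)
    yy,xx=np.mgrid[y0-4:y0+5,x0-4:x0+5]; u=(xx*wt).sum()/wt.sum();v=(yy*wt).sum()/wt.sum()
    P=plane(c,[[u,v]],.092)[0]; D.append(P[:2]); print((u,v),P.round(4))
D=np.array(D)
print('spacing',np.linalg.norm(D[0]-D[1]),np.linalg.norm(D[2]-D[1]),np.linalg.norm(D[3]-D[0]),np.linalg.norm(D[4]-D[2]),np.linalg.norm(D[4]-D[3]))
# LSQ fit rigid: local coords
L=np.array([[20,52],[20,0],[20,-52],[-20,52],[-20,-52]])/1000.
from scipy.spatial.transform import Rotation
mL=L.mean(0);mD=D.mean(0);H=(L-mL).T@(D-mD);th=np.arctan2(H[0,1]-H[1,0],H[0,0]+H[1,1])
Rz=np.array([[np.cos(th),-np.sin(th)],[np.sin(th),np.cos(th)]])
org=mD-Rz@mL; print('yaw',th,'carrier',org,'res',((D-org)@Rz-L).round(4).tolist())
print('bay',org+Rz@[-.02,0],'hinge(x41?)',org+Rz@[.045,0])
```

```text
13.5833 [ 0.42060895 -0.27212718  0.1785176 ] 0.017762124638555164 [ 0.87966555  0.7045052  -0.32461841]
[[ 0.006 -0.988  0.155]
 [-0.005  0.155  0.988]
 [-1.    -0.007 -0.004]]
(np.float64(305.2880970432146), np.float64(157.8210765731615)) [0.6154 0.0279 0.092 ]
(np.float64(327.11449159327464), np.float64(157.42113690952763)) [ 0.6149 -0.024   0.092 ]
(np.float64(348.8166926677067), np.float64(155.73322932917316)) [ 0.6176 -0.0756  0.092 ]
(np.float64(305.54741379310343), np.float64(174.89798850574712)) [0.5739 0.0279 0.092 ]
(np.float64(350.00689655172414), np.float64(172.0012539184953)) [ 0.5781 -0.0772  0.092 ]
spacing 0.051913790616602166 0.05164924721237044 0.041457960284924995 0.03953180726885612 0.10520594324199105
yaw 0.028942960261743582 carrier [ 0.59599274 -0.02433276] res [[0.0009, -0.0004], [-0.0011, -0.0002], [0.0001, 0.0001], [-0.0005, 0.0008], [0.0006, -0.0004]]
bay [ 0.57600111 -0.02491154] hinge(x41?) [ 0.64097389 -0.02303051]
```

View pics/s11.png

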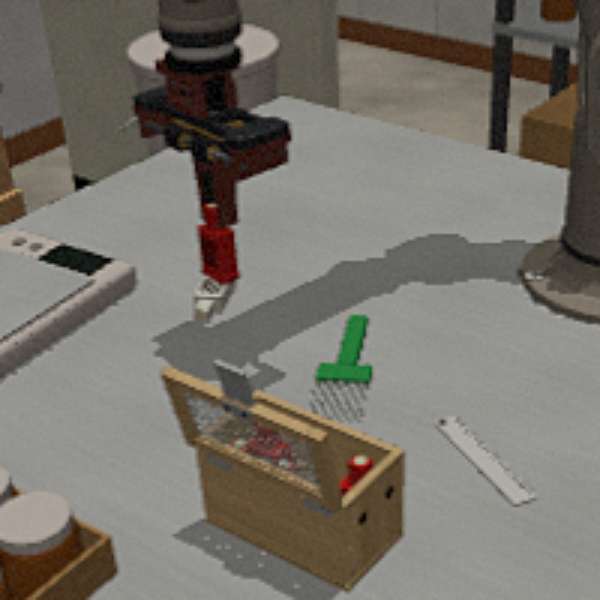

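View pics/w11.png

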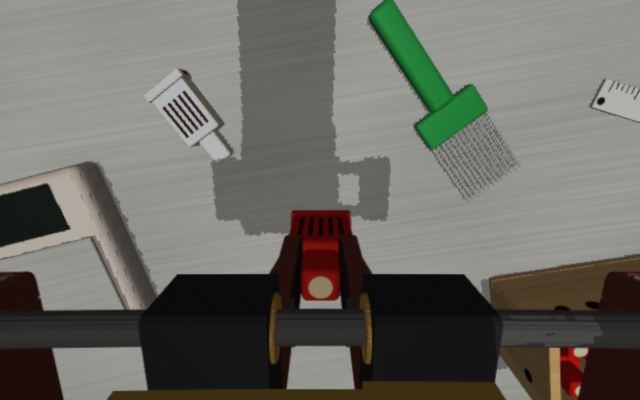

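drive_tool --targets "-10 0 0 -0.09 0.1;-10 0 0 -0.095 0.1;0 0 0 0 0.1"

```text
time_s: 13.93
ee_pos: [0.4181, -0.2711, 0.1938]
orientation: [-0.492, 0.508, -0.492, -0.508]
force: [0.1, 0.1, 0.1]
opening: 0.0181
```

Run:
```python
from h import *
o=robot.get_obs();R=Rq(o['orientation']);print(o['time_s'],o['ee_pos']);print(R.round(3))
c=grab('wrist'); im=c['pixels'];h=cv2.cvtColor(im,cv2.COLOR_BGR2HSV)
w=(h[...,1]<125)&(h[...,2]>100); mm=np.zeros_like(w);roi=(slice(272,302),slice(304,338));mm[roi]=w[roi]
ys,xs=np.nonzero(mm);print('dot',xs.mean(),ys.mean(),len(xs),xs.min(),xs.max(),ys.min(),ys.max())
P=plane(c,[[xs.mean(),ys.mean()]],o['ee_pos'][2]+.0205)[0];print('tube top tool',(R.T@(P-o['ee_pos'])).round(4))
d=np.array([.576,-.0249,.195])-o['ee_pos'];print('move tool',(R.T@d).round(4))
t=ld('top')
for p in [(140,470),(567,455),(133,262),(553,240)]:
    print(p,plane(t,[[270+p[0]/6-.4,105+p[1]/6-.4]],.102)[0].round(4))
```

```text
13.9333 [ 0.41810156 -0.27106336  0.19380229]
[[ 0.    -0.999 -0.033]
 [ 0.    -0.033  0.999]
 [-1.    -0.     0.   ]]
dot 320.27310061601645 289.0369609856263 487 304 337 277 301
tube top tool [-0.0205 -0.0068 -0.0009]
move tool [-0.0012 -0.1658  0.2409]
(140, 470) [0.5534 0.057  0.102 ]
(567, 455) [ 0.555  -0.1091  0.102 ]
(133, 262) [0.637  0.0589 0.102 ]
(553, 240) [ 0.6412 -0.1065  0.102 ]
```

The rim corners give the carrier centre as (0.597, -0.025) with a width of 0.166, which agrees with the disc fit. The tube offset of -6.8 mm along the tool's y looks off, so I'll check it with the depth map.

Run:
```python
from h import *
o=robot.get_obs();R=Rq(o['orientation'])
c=ld('wrist'); im=c['pixels']
cv2.imwrite('pics/w12c.png',cv2.resize(im[195:305,265:375],None,fx=5,fy=5,interpolation=cv2.INTER_CUBIC))
for uv in [(320,285),(320,290),(312,285),(328,285),(320,295),(320,255),(320,240),(320,230),(320,215)]:
    p=depthpts(c,[uv])[0]; print(uv,(R.T@(p-o['ee_pos'])).round(4), im[uv[1],uv[0]])
# scene: cage in air, column profile of red
s=grab('scene');im2=s['pixels'];h=cv2.cvtColor(im2,cv2.COLOR_BGR2HSV)
uv=proj(s,[o['ee_pos'],o['ee_pos']+R@[.0636,0,0],o['ee_pos']+R@[-.0205,0,0]]);print(uv)
u,v=uv[0].astype(int);cv2.imwrite('pics/s12.png',cv2.resize(im2[v-40:v+50,u-45:u+45],None,fx=6,fy=6,interpolation=cv2.INTER_CUBIC));print(u-45,v-40)
```

```text
(320, 285) [-0.022  -0.0046 -0.001 ] [ 94 123 137]
(320, 290) [-0.0224 -0.0068 -0.001 ] [ 95 123 136]
(312, 285) [-0.0217 -0.0048 -0.0046] [ 95 124 137]
(328, 285) [-0.0205 -0.0054  0.0027] [ 95 123 136]
(320, 295) [-0.0206 -0.0104 -0.001 ] [ 94 123 136]
(320, 255) [-0.004  0.002 -0.001] [ 5  8 68]
(320, 240) [ 0.0069  0.0057 -0.0011] [ 3  6 78]
(320, 230) [ 0.022   0.0057 -0.0011] [ 2  2 12]
(320, 215) [ 0.051   0.0055 -0.0011] [ 5  6 67]
[[272.64270094 129.09042283]
 [274.53897433 146.97318357]
 [272.00650034 123.0776042 ]]
227 89
```

View pics/w12c.png

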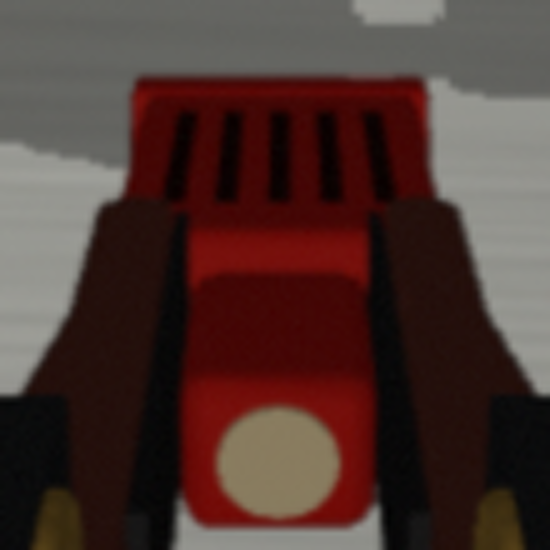

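View pics/s12.png

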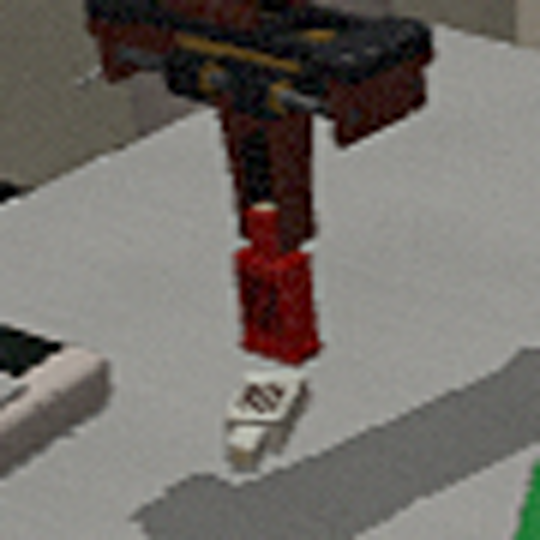

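Run:
```python
from h import *
o=robot.get_obs();R=Rq(o['orientation']);c=ld('wrist');s=ld('scene')
W=lambda p:o['ee_pos']+R@np.array(p)
for p in [(0,10,9),(0,-10,9),(0,10,-9),(0,0,22),(0,10,22),(-.0,10,-22)]:
    print(p,proj(c,W(np.array(p)/1000)).round(1))
for y in (0,-.0065): print('scene tubetop',y,proj(s,W([-.0205,y,-.001])),'foot',proj(s,W([.0636,y,0])))
im=s['pixels'];h=cv2.cvtColor(im,cv2.COLOR_BGR2HSV)
m=(((h[...,0]<8)|(h[...,0]>172))&(h[...,1]>150)&(h[...,2]>90)).astype(np.uint8);m[:120]=0;m[152:]=0;m[:,:262]=0;m[:,285:]=0
for r in range(122,152,2):
    x=np.nonzero(m[r])[0]; print(r,x.min() if len(x) else None,x.max() if len(x) else None)
for p in [(271,124),(274,140),(272,135)]: 
    q=depthpts(s,[p])[0];print(p,(R.T@(q-o['ee_pos'])).round(4))
```

```text
(0, 10, 9) [[340.3 236.1]]
(0, -10, 9) [[339.5 272.4]]
(0, 10, -9) [[304.5 235.9]]
(0, 0, 22) [[365.4 254.7]]
(0, 10, 22) [[366.1 236.3]]
(-0.0, 10, -22) [[278.7 235.8]]
scene tubetop 0 [[271.87365317 123.11416105]] foot [[274.66348344 147.06576053]]
scene tubetop -0.0065 [[270.48918503 123.87075456]] foot [[273.34675759 147.87685809]]
122 None None
124 268 272
126 271 271
128 271 271
130 268 268
132 268 276
134 273 273
136 None None
138 274 274
140 274 274
142 275 275
144 None None
146 270 279
148 275 276
150 None None
(271, 124) [-0.0219 -0.0085  0.0031]
(274, 140) [ 0.0263 -0.0164  0.0162]
(272, 135) [ 0.0106 -0.0165  0.0099]
```

The finger tips project where they should (row 236), so the cage really does sit 6 mm off along the tool's y. It is plumb, because the body face stays at y = +5.6 mm over its height. I'll allow for that and move above the bay.

drive_tool --targets "-3 -8 12 0 0.1;0 -16 24 0 0.1;0 -20 30 0 0.1;0 -20 30 0 0.1;0 -20 30 0 0.1;0 -20 30 0 0.1;0 -20 30 0 0.1;0 -18 27 0 0.1"

```text
time_s: 14.7
ee_pos: [0.5538, -0.0518, 0.1952]
orientation: [0.493, -0.506, 0.493, 0.507]
force: [-0.1, -0.5, -0.7]
opening: 0.0182
```

drive_tool --targets "0 -11 17 0 0.1;0 -6 11 0 0.1;0 0 0 0 0.1;0 0 0 0 0.1"

```text
time_s: 15.03
ee_pos: [0.5691, -0.026, 0.1956]
orientation: [0.492, -0.507, 0.493, 0.508]
force: [-0.5, -0.4, -0.1]
opening: 0.0178
```

Run:
```python
from h import *
o=robot.get_obs();R=Rq(o['orientation']);print(o['time_s'],o['ee_pos'],o['q'].round(2));print(R.round(3))
c=grab('wrist');cv2.imwrite('pics/w13.png',c['pixels'])
d=np.array([.576,-.0249,.195])-o['ee_pos'];print('move tool',(R.T@d*1000).round(1)+[0,6.2,.8])
s=grab('scene');cv2.imwrite('pics/s13.png',cv2.resize(s['pixels'][100:260,210:370],None,fx=4,fy=4)[:600])
```

```text
15.0333 [ 0.56914145 -0.02599015  0.19556181] [ 0.52  0.44 -0.76  1.8   0.34  1.04  1.24]
[[-0.002 -1.    -0.029]
 [-0.    -0.029  1.   ]
 [-1.     0.002 -0.   ]]
move tool [ 0.5 -0.7  1.7]
```

View pics/w13.png

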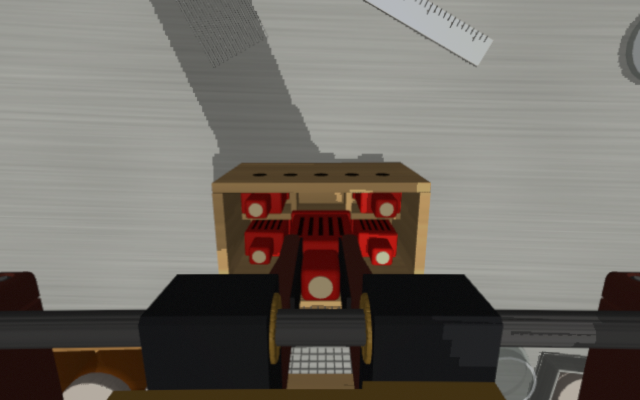

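View pics/s13.png

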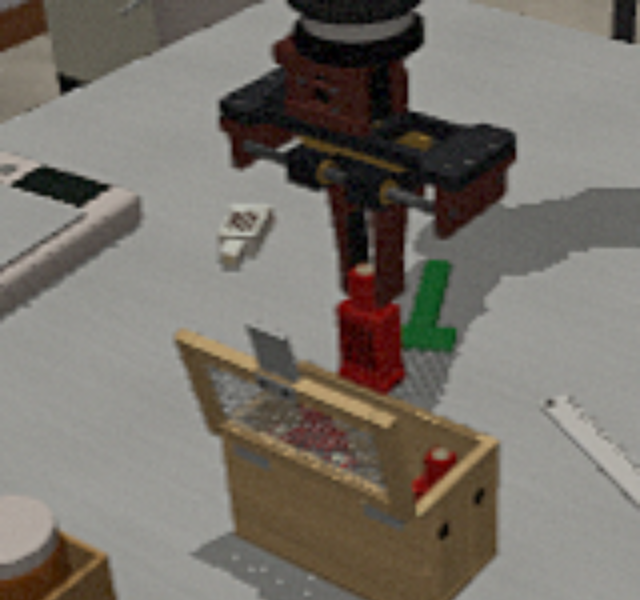

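The wrist view shows the rim's front edge from (213,184) to (430,184), and packed discs at (256,210), (386,209), (259,257) and (382,257). I'll refine the bay position from these.

Run:
```python
from h import *
o=robot.get_obs();R=Rq(o['orientation']);c=ld('wrist');im=c['pixels']
T=lambda P:((P-o['ee_pos'])@R*1000).round(1)
D=[]
for u,v in [(256,210),(386,209),(259,257),(382,257)]:
    p=im[v-10:v+11,u-10:u+11].astype(int); m=(p[...,0]>80)&(p[...,1]>100)&(p[...,2]-p[...,0]<90)
    n,l,st,ce=cv2.connectedComponentsWithStats(m.astype(np.uint8)); k=1+st[1:,4].argmax()
    uv=ce[k]+[u-10,v-10]; P=plane(c,[uv],.092);D.append(P[0]);print(uv.round(1),st[k,4],P[0].round(4),'tool',T(P)[0])
for uv in [(213,184),(430,184)]: print('rim',T(plane(c,[uv],.102))[0],plane(c,[uv],.102)[0].round(4))
print('slat/inner',[T(plane(c,[uv],.102))[0] for uv in [(223,192),(419,192)]])
d=depthpts(c,[(320,222),(310,222),(330,222),(320,284)]);print(T(d))
```

```text
[255.1 209.6] 129 [ 0.5764 -0.079   0.092 ] tool [103.9  -6.2 -51.4]
[386.1 209.1] 129 [0.5731 0.026  0.092 ] tool [103.8  -5.6  53.7]
[258.6 256.4] 112 [ 0.617 -0.077  0.092] tool [103.9 -46.8 -50.4]
[382.1 257.3] 133 [0.6149 0.0259 0.092 ] tool [103.7 -47.5  52.4]
rim [ 94.   16.9 -80.2] [ 0.5541 -0.1084  0.102 ]
rim [93.8 17.1 83.7] [0.5495 0.0554 0.102 ]
slat/inner [array([ 94. ,  10.7, -73.2]), array([93.8, 10.9, 75.9])]
[[ 37.    5.9   0.7]
 [ 36.1   6.2  -5.4]
 [ 36.3   6.2   6.7]
 [-19.9  -4.5   0.7]]
```

drive_tool --targets "10 -1 0.7 0 0.1;15 0 0 0 0.1;15 0 0 0 0.1;15 0 0 0 0.1;10 0 0 0 0.1;5 0 0 0 0.1;0 0 0 0 0.1"

```text
time_s: 15.72
ee_pos: [0.5699, -0.0257, 0.1253]
orientation: [0.492, -0.506, 0.493, 0.507]
force: [0.3, -0.8, -0.0]
opening: 0.0181
```

Run:
```python
from h import *
o=robot.get_obs();R=Rq(o['orientation']);print(o['time_s'],o['ee_pos'],o['force'])
c=grab('wrist');cv2.imwrite('pics/w14.png',cv2.resize(c['pixels'][90:310,190:450],None,fx=2.6,fy=2.6,interpolation=cv2.INTER_CUBIC))
```

```text
15.7167 [ 0.56993498 -0.02565192  0.12528228] [ 0.25554499 -0.79000638 -0.02315838]
```

View pics/w14.png

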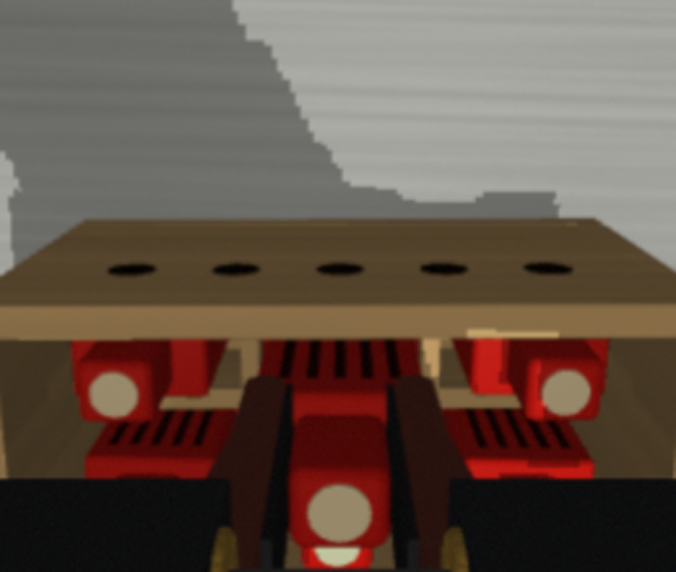

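The cage is centred between the slats (body at columns 262-420 in the crop, slats at 248 and 430) and there is no contact force. I'll keep going down.

drive_tool --targets "8 0 0 0 0.1;10 0 0 0 0.1;10 0 0 0 0.1;10 0 0 0 0.1;7 0 0 0 0.1;4 0 0 0 0.1;2 0 0 0 0.1;0 0 0 0 0.1"

```text
time_s: 16.43
ee_pos: [0.5706, -0.0247, 0.075]
orientation: [0.492, -0.507, 0.493, 0.508]
force: [0.5, -0.6, -0.4]
opening: 0.0176
```

drive_tool --targets "1 0 0 0 0.1;1 0 0 0 0.1;1 0 0 0 0.1;1 0 0 0 0.1;0 0 0 0 0.1"

```text
time_s: 16.85
ee_pos: [0.5708, -0.0249, 0.0715]
orientation: [-0.493, 0.507, -0.493, -0.507]
force: [0.2, 0.0, -0.2]
opening: 0.0177
```

Run:
```python
from h import *
o=robot.get_obs();R=Rq(o['orientation']);print(o['time_s'],o['ee_pos'],o['force'])
c=grab('wrist');cv2.imwrite('pics/w15.png',c['pixels'])
s=grab('scene');cv2.imwrite('pics/s15.png',cv2.resize(s['pixels'][120:260,220:360],None,fx=4,fy=4)[:600])
```

```text
16.85 [ 0.57084581 -0.02486558  0.07152404] [ 0.21544968  0.03845559 -0.15481926]
```

View pics/w15.png

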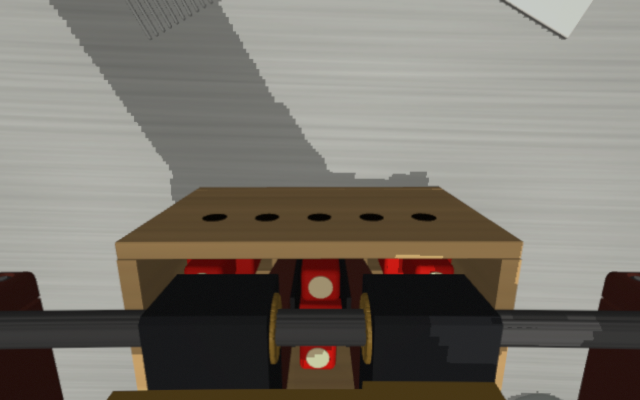

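View pics/s15.png

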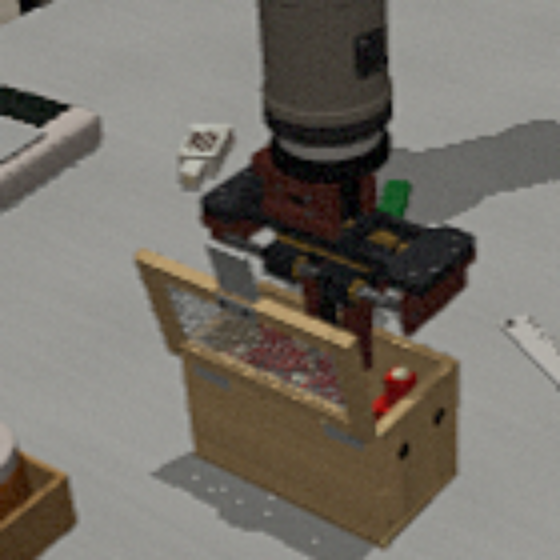

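Almost down. I'll creep until I feel contact.

drive_tool --targets "1 0 0 0 0.1;0.5 0 0 0 0.1;0 0 0 0 0.1"

```text
time_s: 17.2
ee_pos: [0.5717, -0.0246, 0.0712]
orientation: [-0.493, 0.508, -0.492, -0.507]
force: [-1.8, 0.8, 8.8]
opening: 0.0182
```

The floor takes 8.8 N at TCP 71 mm, as expected. I'll ease off and release.

drive_tool --targets "-1.2 0 0 0 0.1;0 0 0 0 0.24;0 0 0 0 0.32;0 0 0 0 0.32;0 0 0 0 0.32;0 0 0 0 0.32"

```text
time_s: 17.7
ee_pos: [0.5708, -0.0249, 0.0711]
orientation: [0.493, -0.507, 0.493, 0.507]
force: [-0.1, -1.0, 0.4]
opening: 0.0282
```

drive_tool --targets "-5 0 0 0 0.32;-15 0 0 0 0.32;-25 0 0 0 0.32;-30 0 0 0 0.32;-30 0 0 0 0.32;-30 0 0 0 0.32;-20 0 0 0 0.32;0 0 0 0 0.32"

```text
time_s: 18.37
ee_pos: [0.5734, -0.0242, 0.2314]
orientation: [-0.494, 0.509, -0.491, -0.505]
force: [0.2, 0.3, -0.6]
opening: 0.0283
```

Run:
```python
from h import *
o=robot.get_obs();R=Rq(o['orientation']);print(o['time_s'],o['ee_pos'],o['force'])
c=grab('wrist');cv2.imwrite('pics/w16.png',c['pixels'])
s=grab('scene');cv2.imwrite('pics/s16.png',cv2.resize(s['pixels'][130:260,230:360],None,fx=4.5,fy=4.5,interpolation=cv2.INTER_CUBIC))
t=grab('top');cv2.imwrite('pics/t16.png',cv2.resize(t['pixels'][100:205,270:385],None,fx=5,fy=5,interpolation=cv2.INTER_CUBIC))
```

```text
18.3667 [ 0.57335575 -0.02416012  0.23135008] [ 0.22627816  0.33061173 -0.59951708]
```

View pics/w16.png

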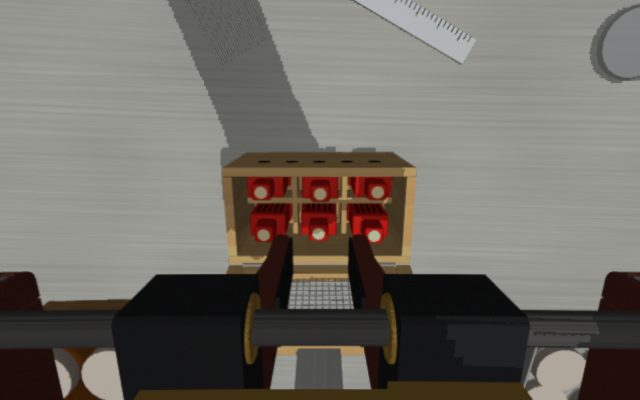

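View pics/s16.png

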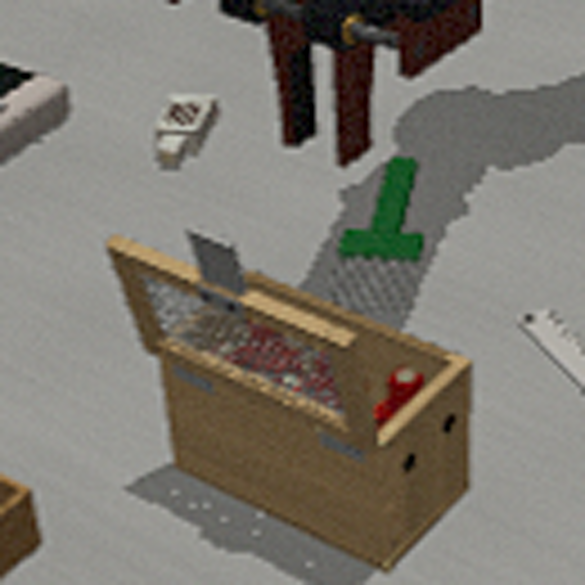

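View pics/t16.png

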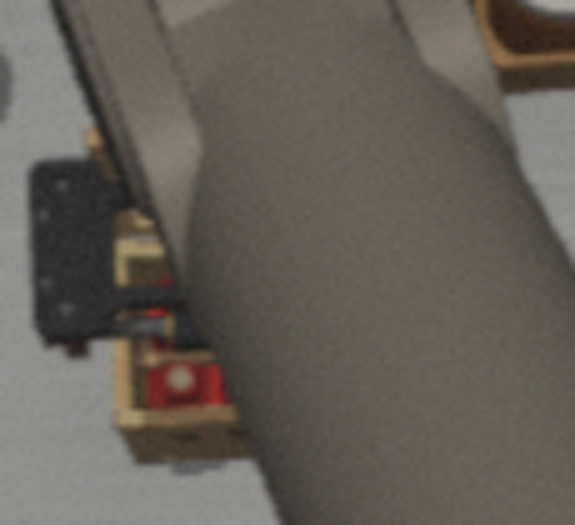

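The wrist view shows three cages in the near row, with the loose one at (320,193). The lid is still open with its tab up. I'll check the cage's position and find the lid angle.

Run:
```python
from h import *
o=robot.get_obs();R=Rq(o['orientation']);c=ld('wrist');im=c['pixels']
yaw=.029;C,S=np.cos(yaw),np.sin(yaw);Rc=np.array([[C,-S,0],[S,C,0],[0,0,1]]);org=np.array([.596,-.0245,0])
L=lambda P:((np.atleast_2d(P)-org)@Rc)
for u,v in [(261,192),(320,193),(377,192),(263,235),(318,234),(374,236)]:
    p=im[v-9:v+10,u-9:u+10].astype(int); m=(p[...,0]>80)&(p[...,1]>100)&(p[...,2]-p[...,0]<90)
    n,l,st,ce=cv2.connectedComponentsWithStats(m.astype(np.uint8)); k=1+st[1:,4].argmax()
    print((L(plane(c,[ce[k]+[u-9,v-9]],.092))[0,:2]*1000).round(1))
t=ld('top'); a=cv2.imread('pics/top0.png'); s=ld('scene')
# intersect ray with carrier plane y'=0
def ray(cam,uv):
    A=plane(cam,[uv],0.)[0];B=plane(cam,[uv],.3)[0]; A,B=L(A)[0],L(B)[0]; k=-A[1]/(B[1]-A[1]); return A+k*(B-A),A,B
def circ(cam,uv,r,hx):
    _,A,B=ray(cam,uv); ks=np.linspace(0,1,3001); P=A[None]+ks[:,None]*(B-A); d=np.hypot(P[:,0]-hx,P[:,2]-.1025); 
    i=[j for j in range(3000) if (d[j]-r)*(d[j+1]-r)<0]; return [(P[j].round(4),round(np.arctan2(P[j][2]-.1025,hx-P[j][0]),3)) for j in i]
for hx in (.041,.045):
  for uv,r in [((325.2,117.2),.128),((325.2,125.2),.09)]: print('top',hx,uv,r,circ(t,uv,r,hx))
cv2.imwrite('pics/s16t.png',cv2.resize(s['pixels'][170:220,245:330],None,fx=9,fy=9,interpolation=cv2.INTER_CUBIC))
# depth of tab/lid in wrist & scene
for uv in [(276,185),(279,190),(282,194),(300,203),(265,190)]: print('scene d',uv,s['pixels'][uv[1],uv[0]],(L(depthpts(s,[uv]))[0]*1000).round(1))
for uv in [(320,375),(320,365),(310,375),(335,378),(320,352),(320,262),(320,290)]: print('wrist d',uv,im[uv[1],uv[0]],(L(depthpts(c,[uv]))[0]*1000).round(1))
```

```text
[-21.2 -53.9]
[-19.8  -0.4]
[-21.5  51.2]
[ 19.5 -53.1]
[18.6 -2. ]
[20.5 49.8]
top 0.041 (325.2, 117.2) 0.128 [(array([0.1422, 0.    , 0.0241]), np.float64(-2.483)), (array([ 0.0717, -0.0016,  0.2267]), np.float64(1.813))]
top 0.041 (325.2, 125.2) 0.09 [(array([0.1129, 0.0009, 0.0484]), np.float64(-2.497)), (array([ 0.0668, -0.0004,  0.1887]), np.float64(1.861))]
top 0.045 (325.2, 117.2) 0.128 [(array([1.434e-01, 1.000e-04, 2.060e-02]), np.float64(-2.448)), (array([ 0.0713, -0.0016,  0.2277]), np.float64(1.778))]
top 0.045 (325.2, 125.2) 0.09 [(array([0.1141, 0.0009, 0.0448]), np.float64(-2.446)), (array([ 0.0664, -0.0004,  0.1899]), np.float64(1.811))]
scene d (276, 185) [70 72 74] [ 74.7  -1.  219. ]
scene d (279, 190) [68 74 72] [ 71.9   4.2 205.1]
scene d (282, 194) [71 76 73] [ 68.9   9.6 193.9]
scene d (300, 203) [113 152 181] [ 69.5  63.6 190.2]
scene d (265, 190) [42 62 80] [ 71.6 -42.9 186.6]
wrist d (320, 375) [78 80 80] [ 6.940e+01 -1.000e-01  2.095e+02]
wrist d (320, 365) [76 79 79] [ 6.760e+01 -1.000e-01  2.029e+02]
wrist d (310, 375) [76 80 79] [ 68.6  -6.4 210.4]
wrist d (335, 378) [77 79 80] [ 69.    9.3 212.5]
wrist d (320, 352) [76 79 79] [ 6.450e+01 -1.000e-01  1.945e+02]
wrist d (320, 262) [ 97 147 176] [ 42.4  -0.3 102.3]
wrist d (320, 290) [104 108 107] [ 53.7  -0.2 132.4]
```

View pics/s16t.png

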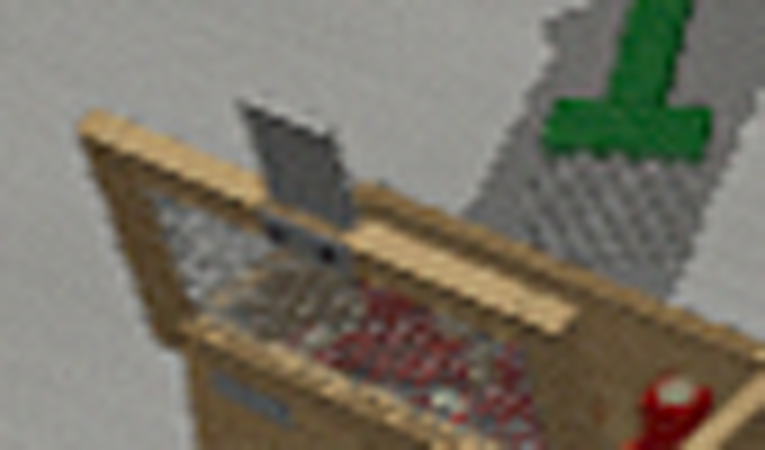

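The cage is at (-19.8, -0.4) mm in the carrier frame against (-20, 0) ideal, and the packed ones are unchanged. The lid angle is about 1.78, with the tab point near carrier x = 72 mm and z = 0.209. I'll straddle the tab edges with the jaws along y, so it can pivot in the pads.

drive_tool --targets "-9 -10 -1 0 0.6;0 -20 0 0 0.6;0 -24 0 0 0.6;0 -20 0 0 0.6;0 -14 0 0 0.6;0 -6 0 0 0.6;0 0 0 0 0.6;0 0 0 0 0.6"

```text
time_s: 19.18
ee_pos: [0.6639, -0.0229, 0.234]
orientation: [0.492, -0.507, 0.493, 0.508]
force: [-0.8, -0.2, -1.0]
opening: 0.0525
```

Run:
```python
from h import *
o=robot.get_obs();R=Rq(o['orientation']);print(o['time_s'],o['ee_pos'],o['opening'],o['force']);print(R.round(3))
c=grab('wrist');cv2.imwrite('pics/w17.png',c['pixels'])
s=grab('scene');cv2.imwrite('pics/s17.png',cv2.resize(s['pixels'][110:260,220:360],None,fx=4,fy=4,interpolation=cv2.INTER_CUBIC))
```

```text
19.1833 [ 0.66387647 -0.02289501  0.2339513 ] 0.052547582063952665 [-0.81521054 -0.18084114 -1.02557232]
[[-0.002 -1.    -0.03 ]
 [ 0.    -0.03   1.   ]
 [-1.     0.002  0.   ]]
```

View pics/w17.png

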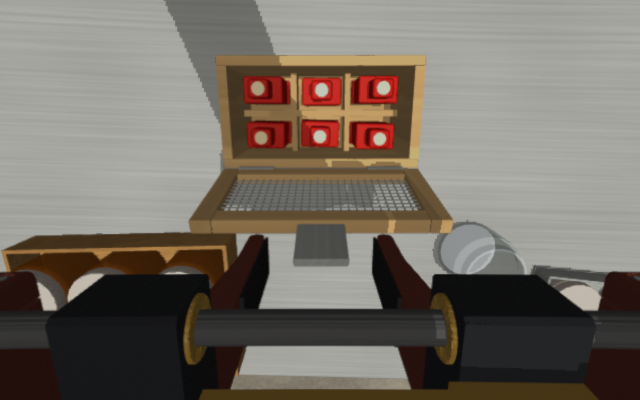

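View pics/s17.png

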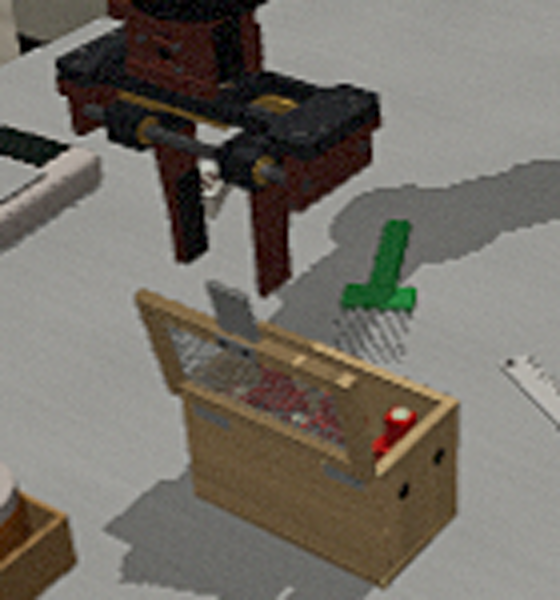

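The wrist view shows the tab at columns 295-348, rows 225-265, between the open fingers (270 and 375). I'll measure it in the tool frame.

Run:
```python
from h import *
o=robot.get_obs();R=Rq(o['orientation']);c=ld('wrist')
for uv in [(321,230),(321,240),(321,250),(321,258),(321,263),(298,250),(344,250),(210,222),(430,222),(321,222),(321,170)]:
    print(uv,c['pixels'][uv[1],uv[0]],((R.T@(depthpts(c,[uv])[0]-o['ee_pos']))*1000).round(1))
```

```text
(321, 230) [73 75 75] [36.5  1.3 -0.2]
(321, 240) [73 75 76] [26.6 -1.3 -0.2]
(321, 250) [73 76 75] [15.8 -2.9 -0.2]
(321, 258) [81 84 84] [ 8.1 -4.2 -0.3]
(321, 263) [102 106 105] [ 8.6 -7.3 -0.3]
(298, 250) [75 78 77] [ 16.   -3.  -12.9]
(344, 250) [71 74 74] [17.2 -3.5 12.6]
(210, 222) [ 54  84 105] [ 46.2   3.3 -70.2]
(430, 222) [ 70 103 125] [45.8  3.2 68.5]
(321, 222) [ 70 108 134] [45.4  3.4 -0.2]
(321, 170) [49 76 94] [127.9  22.1   0. ]
```

drive_tool --targets "10 -4 0 0 0.6;12 0 0 0 0.6;8 0 0 0 0.6;4 0 0 0 0.6;0 0 0 0 0.3;0 0 0 0 0.3;0 0 0 0 0.2;0 0 0 0 0.2" --grip_force 12

```text
time_s: 19.95
ee_pos: [0.6692, -0.0225, 0.2018]
orientation: [-0.493, 0.507, -0.492, -0.507]
force: [0.3, 7.1, -1.1]
opening: 0.0299
```

drive_tool --targets "0 0 0 0 0.2;0 0 0 0 0.2;0 0 0 0 0.2"

```text
time_s: 20.2
ee_pos: [0.6692, -0.0225, 0.2018]
orientation: [-0.493, 0.507, -0.492, -0.507]
force: [1.2, 0.8, 1.0]
opening: 0.0297
```

Run:
```python
from h import *
o=robot.get_obs();print(o['time_s'],o['ee_pos'],o['opening'],o['force'])
c=grab('wrist');cv2.imwrite('pics/w18.png',c['pixels'])
th=np.r_[np.linspace(1.765,.405,17),np.linspace(.345,.045,6),.02,0]
f=lambda t:(112*np.cos(t)-4.5*np.sin(t),112*np.sin(t)+4.5*np.cos(t))
P=np.array([f(t) for t in th]);d=np.diff(P,axis=0)
for t,r in zip(th[1:],d): print(round(t,3),'x',round(-r[1],1),'y',round(r[0],1))
```

```text
20.2 [ 0.66919676 -0.02247685  0.20179079] 0.029689730255367607 [1.21107786 0.80400861 0.96572686]
1.68 x -1.8 y 9.4
1.595 x -1.0 y 9.5
1.51 x -0.2 y 9.5
1.425 x 0.6 y 9.5
1.34 x 1.4 y 9.4
1.255 x 2.2 y 9.3
1.17 x 3.0 y 9.0
1.085 x 3.7 y 8.8
1.0 x 4.5 y 8.4
0.915 x 5.2 y 8.0
0.83 x 5.8 y 7.5
0.745 x 6.4 y 7.0
0.66 x 7.0 y 6.4
0.575 x 7.5 y 5.8
0.49 x 8.0 y 5.2
0.405 x 8.4 y 4.5
0.345 x 6.2 y 2.7
0.285 x 6.3 y 2.3
0.225 x 6.4 y 2.0
0.165 x 6.5 y 1.6
0.105 x 6.6 y 1.2
0.045 x 6.7 y 0.8
0.02 x 2.8 y 0.2
0.0 x 2.2 y 0.1
```

View pics/w18.png

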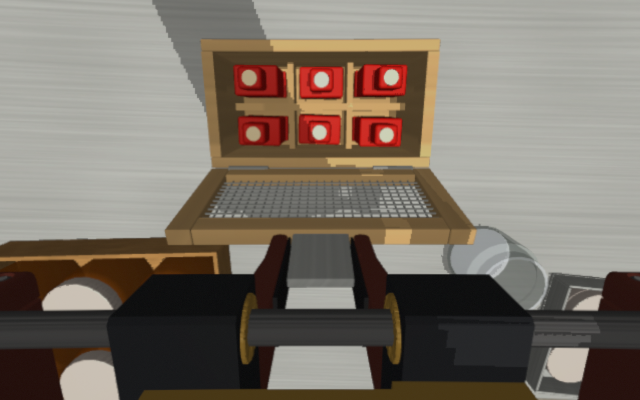

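The tab is held by its edges at (290-353, 235-285), with the opening at 29.7 mm for a 30 mm tab. I'll swing the lid through the first part of its arc.

drive_tool --targets "-1.8 9.4 0 0 0.2;-1 9.5 0 0 0.2;-0.2 9.5 0 0 0.2;0.6 9.5 0 0 0.2;1.4 9.4 0 0 0.2;2.2 9.3 0 0 0.2;3 9 0 0 0.2;3.7 8.8 0 0 0.2"

```text
time_s: 20.92
ee_pos: [0.5932, -0.0248, 0.1939]
orientation: [-0.493, 0.507, -0.493, -0.507]
force: [-1.0, 2.6, 4.5]
opening: 0.0301
```

Run:
```python
from h import *
o=robot.get_obs();print(o['time_s'],o['ee_pos'],o['opening'],o['force'])
c=grab('wrist');cv2.imwrite('pics/w19.png',c['pixels'])
s=grab('scene');cv2.imwrite('pics/s19.png',cv2.resize(s['pixels'][110:260,220:360],None,fx=4,fy=4,interpolation=cv2.INTER_CUBIC))
```

```text
20.9167 [ 0.59318296 -0.02484668  0.19387209] 0.030116077165994383 [-0.99390295  2.56106901  4.45098448]
```

View pics/w19.png

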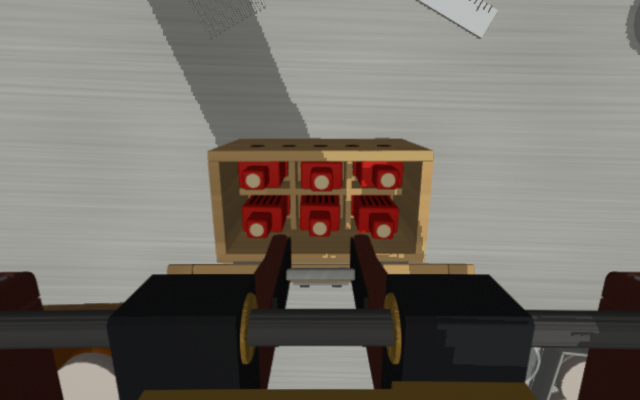

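View pics/s19.png

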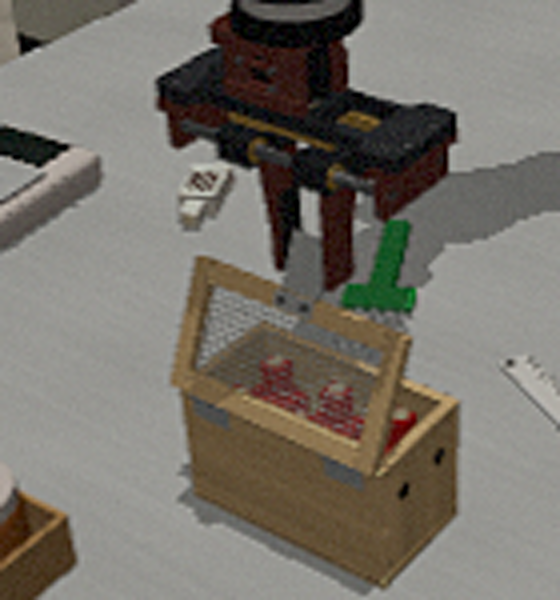

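The lid is following in the grip and now leans forward. I'll continue.

drive_tool --targets "4.5 8.4 0 0 0.2;5.2 8 0 0 0.2;5.8 7.5 0 0 0.2;6.4 7 0 0 0.2"

```text
time_s: 21.35
ee_pos: [0.5615, -0.0259, 0.1711]
orientation: [0.492, -0.507, 0.493, 0.508]
force: [-2.9, 2.9, 3.3]
opening: 0.0298
```

Run:
```python
from h import *
o=robot.get_obs();print(o['time_s'],o['ee_pos'],o['opening'],o['force'])
c=grab('wrist');cv2.imwrite('pics/w20.png',c['pixels'])
s=grab('scene');cv2.imwrite('pics/s20.png',cv2.resize(s['pixels'][110:260,220:360],None,fx=4,fy=4,interpolation=cv2.INTER_CUBIC))
```

```text
21.35 [ 0.56150777 -0.02585939  0.17106152] 0.02976874241391505 [-2.88132417  2.85967113  3.27332301]
```

View pics/w20.png

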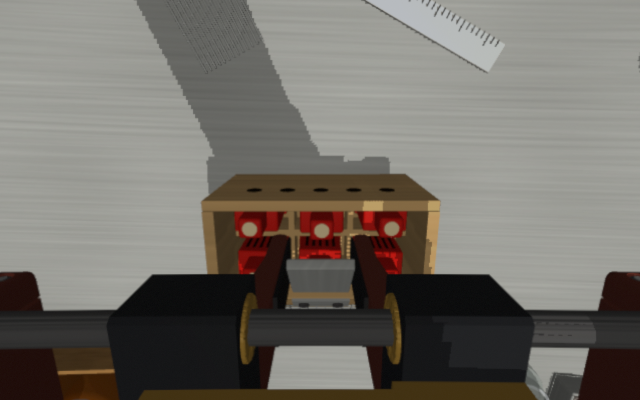

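View pics/s20.png

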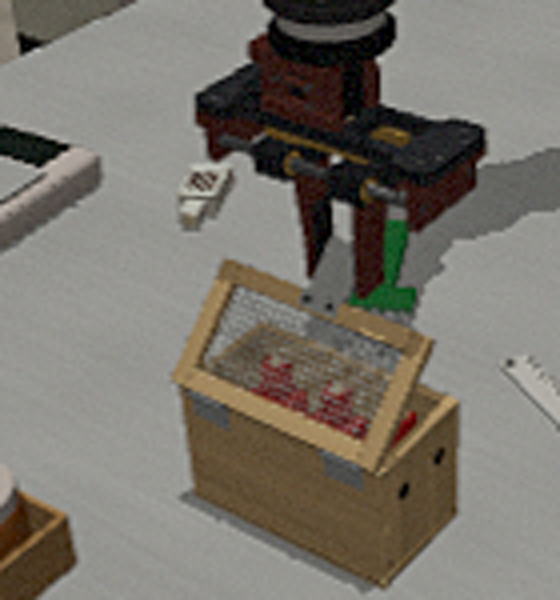

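drive_tool --targets "7 6.4 0 0 0.2;7.5 5.8 0 0 0.2;8 5.2 0 0 0.2;8.4 4.5 0 0 0.2"

```text
time_s: 21.78
ee_pos: [0.5398, -0.0265, 0.1394]
orientation: [0.492, -0.507, 0.493, 0.508]
force: [-2.9, 3.6, 2.4]
opening: 0.0301
```

drive_tool --targets "6.2 2.7 0 0 0.2;6.3 2.3 0 0 0.2;6.4 2 0 0 0.2;6.5 1.6 0 0 0.2"

```text
time_s: 22.12
ee_pos: [0.5311, -0.0268, 0.1137]
orientation: [0.492, -0.507, 0.493, 0.508]
force: [-2.2, 4.4, 0.5]
opening: 0.0299
```

Run:
```python
from h import *
o=robot.get_obs();print(o['time_s'],o['ee_pos'],o['opening'],o['force'])
s=grab('scene');cv2.imwrite('pics/s21.png',cv2.resize(s['pixels'][110:260,220:360],None,fx=4,fy=4,interpolation=cv2.INTER_CUBIC))
c=grab('wrist');cv2.imwrite('pics/w21.png',c['pixels'])
```

```text
22.1167 [ 0.53111244 -0.02679148  0.11371844] 0.02993807534917213 [-2.16039895  4.38905581  0.46099479]
```

View pics/s21.png

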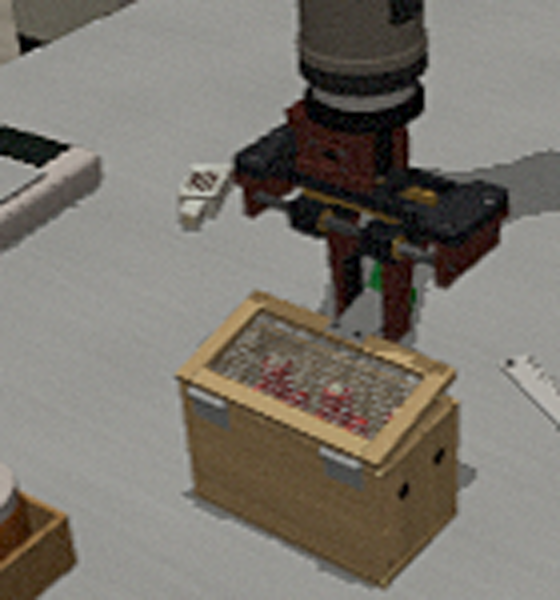

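View pics/w21.png

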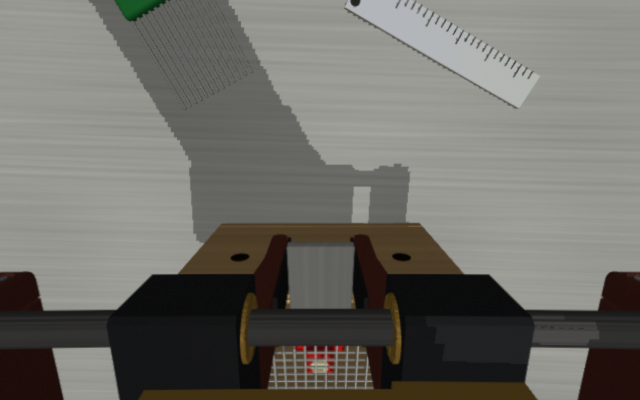

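The lid is now about 0.2 rad open and still held. I'll go on slowly.

drive_tool --targets "5 1 0 0 0.2;5 0.7 0 0 0.2;4 0.5 0 0 0.2;3 0.2 0 0 0.2;2 0.1 0 0 0.2;0 0 0 0 0.2"

```text
time_s: 22.72
ee_pos: [0.5291, -0.0268, 0.0952]
orientation: [0.492, -0.507, 0.493, 0.508]
force: [-3.6, 3.8, 0.5]
opening: 0.0299
```

Run:
```python
from h import *
o=robot.get_obs();print(o['time_s'],o['ee_pos'],o['opening'],o['force'])
s=grab('scene');cv2.imwrite('pics/s22.png',cv2.resize(s['pixels'][170:260,250:350],None,fx=6,fy=6,interpolation=cv2.INTER_CUBIC))
```

```text
22.7167 [ 0.52908645 -0.02684528  0.09518074] 0.02989841900692484 [-3.55207635  3.80739958  0.45529519]
```

View pics/s22.png

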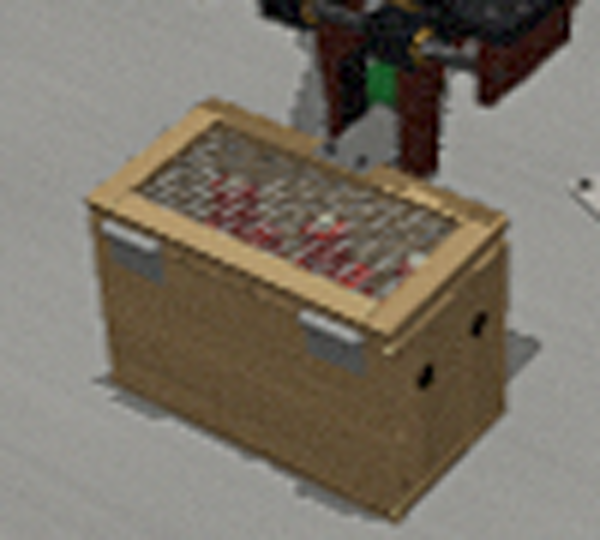

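drive_tool --targets "1.5 0 0 0 0.2;1 0 0 0 0.2;1 0 0 0 0.2;0 0 0 0 0.2"

```text
time_s: 23.1
ee_pos: [0.5291, -0.0269, 0.0919]
orientation: [0.492, -0.507, 0.493, 0.508]
force: [-4.1, 3.7, -0.7]
opening: 0.0297
```

drive_tool --targets "1 0 0 0 0.2;1 0 0 0 0.2;0 0 0 0 0.2"

```text
time_s: 23.35
ee_pos: [0.5291, -0.0268, 0.0902]
orientation: [0.492, -0.507, 0.493, 0.508]
force: [-5.1, 4.1, 0.7]
opening: 0.0293
```

Run:
```python
from h import *
o=robot.get_obs();R=Rq(o['orientation'])
s=grab('scene');cv2.imwrite('pics/s23.png',cv2.resize(s['pixels'][170:260,250:350],None,fx=6,fy=6,interpolation=cv2.INTER_CUBIC))
c=grab('wrist');cv2.imwrite('pics/w23.png',c['pixels'])
yaw=.029;C,S=np.cos(yaw),np.sin(yaw);Rc=np.array([[C,-S,0],[S,C,0],[0,0,1]]);org=np.array([.596,-.0245,0])
L=lambda P:((np.atleast_2d(P)-org)@Rc)
for uv in [(280,190),(258,202),(311,225),(320,213),(334,207),(300,195)]: print(uv,s['pixels'][uv[1],uv[0]],(L(depthpts(s,[uv]))[0]*1000).round(1))
for uv in [(320,255),(320,265),(320,275),(320,245)]: print('w',uv,c['pixels'][uv[1],uv[0]],(L(depthpts(c,[uv]))[0]*1000).round(1))
```

```text
(280, 190) [132 147 156] [-25.5 -85.1 113. ]
(258, 202) [147 150 150] [ -52.  -211.5    1.4]
(311, 225) [32 58 75] [ 43.   72.1 108.6]
(320, 213) [114 124 124] [ -9.3  62.6 107.3]
(334, 207) [ 93 121 138] [-164.     4.6    1.7]
(300, 195) [ 75 106 128] [-37.7 -24.  112.8]
w (320, 255) [101 104 105] [-76.2  -1.4 109.1]
w (320, 265) [101 105 104] [-71.2  -1.4 108.9]
w (320, 275) [101 105 105] [-66.2  -1.4 108.9]
w (320, 245) [102 106 106] [-80.8  -1.4 108.7]
```

View pics/w23.png

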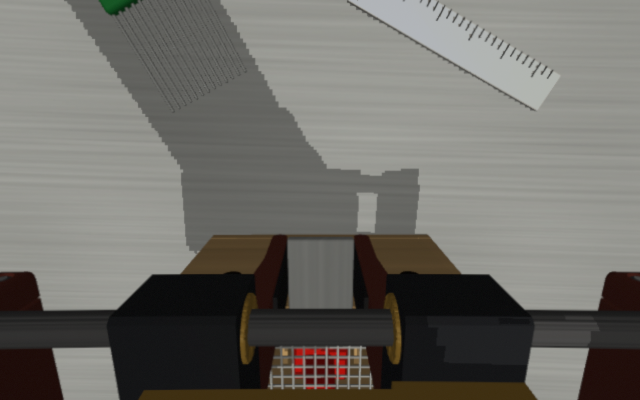

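View pics/s23.png

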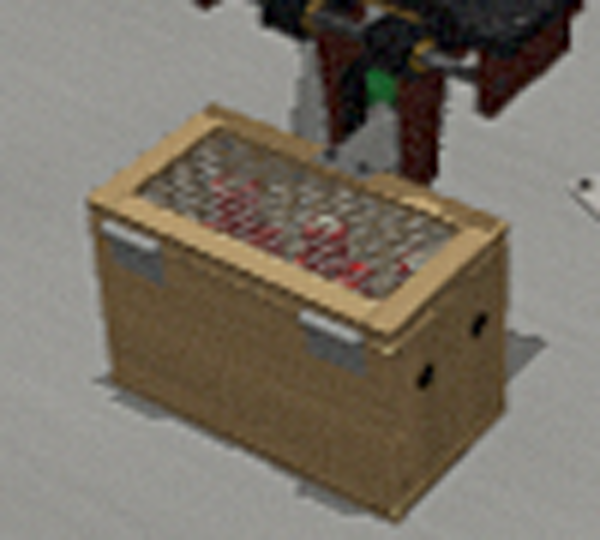

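The tab's top lies flat at z = 0.109 (expected 0.1095 when closed), so the lid is down. I'll press a little, let go and back off upwards.

drive_tool --targets "1 0 0 0 0.2;1 0 0 0 0.2;0 0 0 0 0.2;-2 0 0 0 0.4;0 0 0 0 0.55;0 0 0 0 0.55;0 0 0 0 0.55;0 0 0 0 0.55"

```text
time_s: 24.12
ee_pos: [0.5307, -0.0275, 0.0905]
orientation: [-0.493, 0.507, -0.493, -0.507]
force: [0.0, -0.0, -0.1]
opening: 0.048
```

drive_tool --targets "-8 0 0 0 0.55;-20 0 0 0 0.55;-30 0 0 0 0.55;-30 0 0 0 0.55;-30 10 0 0 0.55;-20 20 0 0 0.55;0 20 0 0 0.55;0 0 0 0 0.55"

```text
time_s: 24.78
ee_pos: [0.4786, -0.0286, 0.2301]
orientation: [-0.492, 0.508, -0.493, -0.506]
force: [-0.0, -0.9, -1.1]
opening: 0.0482
```

Run:
```python
from h import *
o=robot.get_obs();R=Rq(o['orientation']);print(o['time_s'],o['ee_pos'],o['opening'],o['force'])
s=grab('scene');cv2.imwrite('pics/s24.png',cv2.resize(s['pixels'][130:260,230:360],None,fx=4.5,fy=4.5,interpolation=cv2.INTER_CUBIC))
c=grab('wrist');cv2.imwrite('pics/w24.png',c['pixels'])
t=grab('top');cv2.imwrite('pics/t24.png',t['pixels'])
```

```text
24.7833 [ 0.47856908 -0.02856774  0.23010197] 0.048192518110675965 [-0.03754695 -0.89142097 -1.06176366]
```

View pics/s24.png

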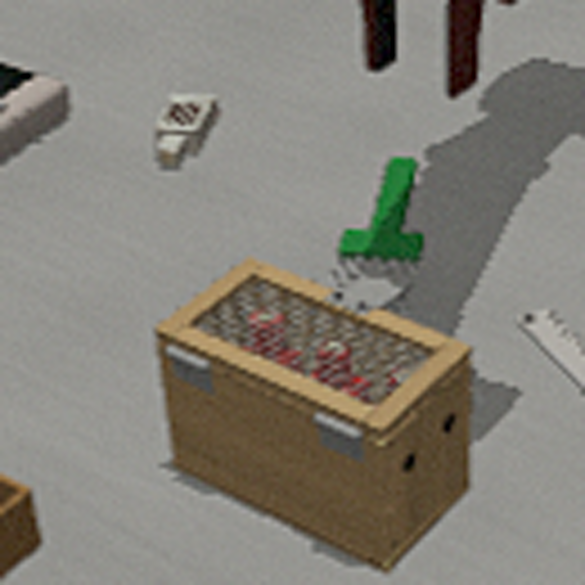

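View pics/w24.png

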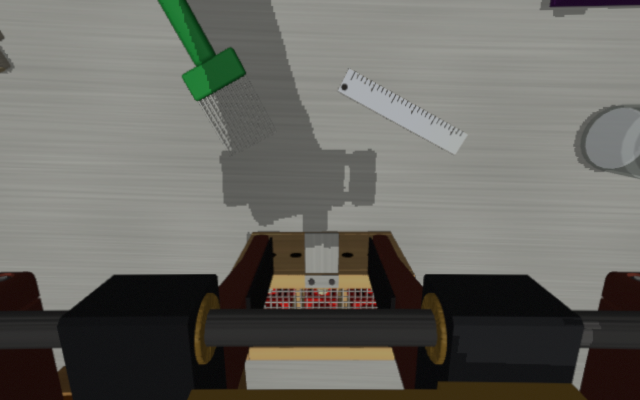

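View pics/t24.png

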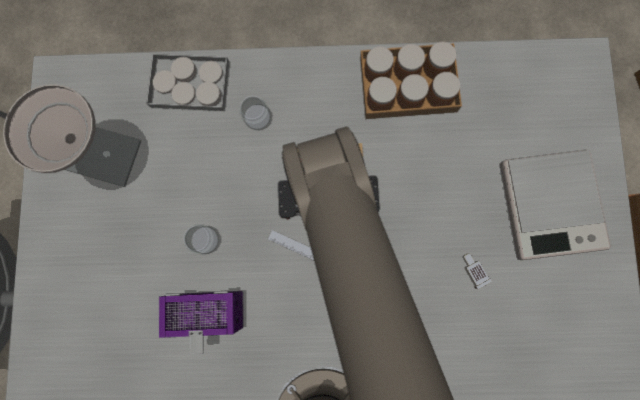

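The lid lies flat on the rim, and the jars, fork and ruler are in their old places. One last numeric check of the lid plane before handing in.

Run:
```python
from h import *
s=ld('scene');c=ld('wrist')
yaw=.029;C,S=np.cos(yaw),np.sin(yaw);Rc=np.array([[C,-S,0],[S,C,0],[0,0,1]]);org=np.array([.596,-.0245,0])
L=lambda P:((np.atleast_2d(P)-org)@Rc)*1000
for n,cam in (('s',s),('w',c)):
    yy,xx=np.mgrid[0:400,0:640]; uv=np.c_[xx.ravel(),yy.ravel()]
    P=L(depthpts(cam,uv)); fr=(abs(P[:,0])<43)&(abs(P[:,1])<80)&(P[:,2]>104)&(P[:,2]<125)&((abs(P[:,0])>33)|(abs(P[:,1])>73))
    Q=P[fr]; A=np.c_[Q[:,0],Q[:,1],np.ones(len(Q))]; k=np.linalg.lstsq(A,Q[:,2],rcond=None)[0]
    print(n,len(Q),'dz/dx',k[0].round(4),'z0',k[2].round(1))
    tb=(P[:,0]<-52)&(P[:,0]>-82)&(abs(P[:,1])<12)&(P[:,2]>95)&(P[:,2]<130); print('tab',tb.sum(),np.median(P[tb][:,2]))
```

```text
s 411 dz/dx -0.0039 z0 112.9
tab 55 110.4173160142009
w 2293 dz/dx -0.0075 z0 111.9
tab 851 108.69354219386874
```

```bash
python3 -c "
from workcell import *
print(job_done(), robot.get_obs()['time_s'])"
```

```text
the job is handed in; nothing more can be done
the job is handed in; nothing more can be done
```

The job is handed in at about 25 s. The loose cage is standing in the free bay and the lid is closed; `job_done` gives no verdict.

**What I did:** The cage would not swing upright when held by the whole tube, so I put it down and regripped just the tip of the tube. A few brisk lifts then brought it upright. I stood it on the bench and let go, then gripped the tube again and lowered it into the bay until the floor pushed back at about 9 N. After letting go, I lowered the lid by the edges of its tab, guiding it all the way down.

**Last checks:**
- **Cage:** With the lid still open, the cage measured (-19.8, -0.4) mm in the carrier frame, against (-20, 0) ideal. I did not measure it again after closing the lid.
- **Packed cages:** With the lid still open, they measured within about 2–4 mm of their bay centres. I did not measure how far each had moved from its start.
- **Lid:** Its frame slope is 0.004 rad from the scene camera and 0.008 from the wrist, inside the 0.03 limit. The tab's top is at 109–110 mm against 109.5 expected.
- **Jars, fork and ruler:** They look unmoved in the pictures, but I did not measure them. The arm hid the fork in the last top view, so for it I relied on the scene and wrist views.

**Disagreement:** After the second grip, the wrist camera put the tube about 6 mm off the finger centre, where I had expected it centred. I corrected for that before placing the cage.

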